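Fit the notched blade in the duct notcher

TASK

Take the notched blade from the wooden rack and lay it flat in the notcher's blade seat, cutting end towards the die posts; feel along for the adjustable pin, work the notch over it and slide the blade home until its side is flush against the fence, all with light finger pressure (less than 15 N), so as not to mark the pin. Then swing the cam lever round until its nose bears lightly on the blade, and let go; leave the plain blank on the rack and do not knock over the oil bottle.

Things in the scene. Friction and masses are not known exactly. Their poses are not given: they have to be found in the camera images.
- blade_mid (a point): (mm) Centre of the loose steel blade: 160 long (its y), 40 wide (x), 6 thick, z up, 0.2-0.35 kg. +y end bevelled (cutting end). One square notch, open to its +x long side: 10 wide (y), 11 deep (x), middle at y = -54. Grip it across the blunt long sides at mid-length. It lies on the two ribs of a wooden rack, underside 28 above the table; under its middle the rack is 18 lower.
- blank_mid (a point): (mm) Centre of a plain blank bar of the blade's size and bevel, without a notch, in the other of the two places on the rack, about 90 from the blade, side by side. The two may have swapped places. To be left alone.
- holder: (mm) Notcher: fixed grey cast base 170 (x) by 340 (y), 18 high, with a dark blade seat. Origin on the table under the seat's middle, z up. Die posts stand at +y (from y = 106, 64 high), the ram housing at -y (from y = -114, 78 high), beside it at +x its operating lever, which stands up to 170 (around x = 118, y = -159).
- seat (a point): (mm) Middle of the flat bed, 50 above the table, axes as the holder's. Bed y -95 to 72. For y -34 to 38 it is a rib 18 wide (x -15 to 3), open both sides down to 32 below the bed, for fingers on the blade's sides. A home blade has its long side (+x) on the fence, centre at x = 0, 3 above this point, cutting end to +y. Lay it down first with its centre at x = -13 to -9, clear of pin and open cam.
- fence: (mm) The fence: a shoulder on the bed, 8 high, facing -x, in two lands (y -95 to -34 and 38 to 72) with the gap for fingers between them; the pin stands in front of the rear land. Origin at the foot of its face: x = 20 of the seat.
- slot (a point): (mm) Middle of the pin's slot on the bed, at x = 16, y = -54 of the seat. One fixed upright pin, 8 in diameter, 9 high, stands against the fence. Where it is clamped along the slot is not reported: y within 16 either way of this point. The home blade's centre is at the same y offset from the seat's middle. With the notch not over the pin the blade's side stops on the pin, 8 short of the fence.
- cam (a joint): Cam lever angle, rad: 0 open, growing clockwise seen from above. Nose (radius 8 mm, under a cap of radius 13 that comes over the blade with 2.5 to spare) 20 from the pivot. Arm at right angles to the nose, top 68 above the table; when open it points to -x and 10 degrees to -y of the holder. Nose meets a home blade at about 1.22, then it stiffens. Steady friction 0.3 N m; stays where left.
- cam_pivot (a point): (mm) Axis of the cam lever on the bed, at x = -45, y = 54 of the seat.
- cam_peg (a point): (mm) Middle of the upright black peg at the end of the cam lever's arm: 14 in diameter, 32 high (67 to 99 above the table), 80 from the pivot. About 4 N turns the lever here. It can be pushed sideways or pinched from above.
- oil: (mm) White oil bottle 48 in diameter, 130 high, on the table; origin under its base. To be left standing.

How it is judged:
By the outcome, as a careful person would: the job done as asked, in the order asked, and still so for the second after the job is handed in, with the robot touching nothing.
It also fails if it takes over 72 s, if anything falls off the work surface, if the arm or the gripper's body presses on something with over 40 N, if the wrist force passes 120 N, or if a joint passes its speed limit or range.

ROBOT

A 6-joint arm with a two-finger parallel gripper is mounted at the origin on the work surface. World frame = base frame: x ahead of the robot, y to its left, z up, the work surface at z = 0. Lengths are in m, angles in rad, forces in N, time in s.
With the tool pointing down it reaches from about 0.325 to 0.9 m from the base axis. Payload 6.1 kg.
Tool frame: the origin (TCP) lies at the very end of the fingers, on their centre line; the grasp point (between the pads) lies 19 mm behind it; z points along the fingers, y is the direction in which the jaws open and shut (so a half turn about z gives the same grasp; the last joint's range is limited). The gripper opens to 85 mm and grips with 20 to 120 N. Pads are 22 mm wide; open, the fingers measure 114 mm over their backs; the gripper's body (76 mm by 85 mm) begins 54 mm behind the grasp point. The pads swing forward as they close: fully open they stand 13 mm farther back than shut.
Start: joints at [-0.126, 0.22, 1.526, -0, 1.395, -0.126], TCP at [0.625, -0, 0.231] pointing down, gripper open.
Joint ranges: [-2.98, 2.98], [-0.91, 2.08], [0.09, 2.57], [-1.24, 4.39], [0.2, 2.65], [-2.68, 2.68]. Speed limits (rad/s): [2.57, 2.57, 3.01, 3.14, 3.14, 3.14].

INTERFACE

Orientations are given as [roll, pitch, yaw] about the fixed x, y, z axes, in that order (R = Rz(yaw) Ry(pitch) Rx(roll)).
In Python, from bench import arm, cams, order gives the robot as it stands.
- The arm moves only by the shell command python3 -m inch 'ROWS' [FORCE]. ROWS is JSON, a list of rows, each a list of 3 entries, a list of its own where there are three numbers: the shift along the tool's x, y, z in m, then the turn, a rotation vector about the tool's x, y, z in rad, then the opening, from 0 (shut) to 1 (fully open). A call has 1 to 12 rows; each row is the pose to reach, as a shift and turn from the pose commanded when the call began, along the tool's axes at that moment; what a row does not reach only later rows make up. A row lasts 1/8 s, in which the tool goes at most 62.5 mm and 10.7 degrees, less where a joint would pass 70% of its speed; a pose out of reach is approached as far as the arm can. A call with a gripper value outside its range is refused whole. The fingers move at their own pace and stop on an object; FORCE is the grip in N (left out, the last holds). Time passes only in rows, so rows that repeat a pose let the fingers close. It gives the time, the measured TCP pose, the force and the opening at its end, in the units of the state.
- arm.state(): the state, without advancing time (a new reading comes with each control period).
- cams.get_image(name): name is "scene" or "side" or "wrist"; returns a dict with "pixels" (420x560x3 uint8, red, green, blue), "mtx" (3x3 intrinsics, pixels), "pose" (4x4, takes a point from camera to world coordinates). Camera axes: x right, y down, z forward; pixel columns grow to the right and rows downward; lengths in m; the calibration is good to about 2 mm. A picture is of the moment at which its call begins. There is no depth.
- order.hand_in(): hands the job in, once; it reports no verdict.
Trained networks look in the newest picture that a camera, given by its name, has taken for a name from the list of things; names that differ only in an ending like _2 or _b are one class to them, and where a whole thing is asked for, a point or a joint stands for the part that bears it (a point fixed in the world has none). Each returns a list of dicts, best first, with "p" (0 to 1); they miss things now and then, are a little off and sometimes report something else, mostly with a low value. They report only what shows in the picture. A call takes as long as a camera call.
- cams.look_for(target, camera): "uv" ([column, row] in pixels, amid what is visible of it).
- cams.regions_of(target, camera): "region" (420x560 bool, what is visible of it) and "uv" ([column, row] in pixels, amid what is visible of it).
- cams.tip_of(target, camera): "uv" ([column, row] in pixels: a listed point, or the origin of a listed thing).
The state is a dict: "t": time; "joints": joint angles; "joint_velocities": joint speeds; "effort": joint torques, N m; "tool_pos": TCP position; "tcp_rot": TCP orientation; "force": force on the tool from outside, world axes, zero at the start; "torque": the same for the moment, N m; "width": opening from 0.0 (shut) to 1.0 (fully open).
Only numpy, scipy, OpenCV 4.12 (cv2) and the standard library are available. Lean on these libraries where they do the work, as an engineer would, in place of code of your own. Each camera call takes 0.05 s, during which the arm holds its last target.

## Working session

There is one attempt and no reset: what is moved stays moved. The work goes in short steps, Python scripts to look and compute and a shell command to move; the robot and the scene stay as the last step left them, time stands still between calls to the robot, and variables do not carry over. Pictures are saved under pics/ and viewed, and the job is handed in when it is done.

```bash
ls; mkdir -p pics
cat > h.py <<'E'
import numpy as np, cv2
from bench import arm, cams, order
def snap(cam,name):
    d=cams.get_image(cam); cv2.imwrite('pics/'+name+'.png',d['pixels'][:,:,::-1]); return d
def toz(d,uv,z):
    K=np.array(d['mtx']);P=np.array(d['pose'])
    r=P[:3,:3]@np.linalg.solve(K,[uv[0],uv[1],1]);o=P[:3,3]
    return o+r*(z-o[2])/r[2]
def proj(d,p):
    K=np.array(d['mtx']);P=np.array(d['pose'])
    c=P[:3,:3].T@(np.array(p)-P[:3,3]);q=K@c;return q[:2]/q[2]
E
python3 - <<'E'
from h import *
np.set_printoptions(precision=4,suppress=True)
s=arm.state();print(s)
zs=dict(blade_mid=.031,blank_mid=.031,holder=0,seat=.05,fence=.05,slot=.05,cam_pivot=.05,cam_peg=.083,oil=0)
for c in ['scene','side','wrist']:
    d=snap(c,c+'0');print(c,d['pose'][:3,3])
    for n,z in zs.items():
        r=cams.tip_of(n,c)
        print(n,[(np.round(x['uv'],1),round(x['p'],2),toz(d,x['uv'],z)) for x in r[:2]])
E
```

```text
pics
{'t': 0.0, 'joints': array([-0.1261,  0.2212,  1.5276,  0.    ,  1.3947, -0.1261]), 'joint_velocities': array([-0.0001,  0.0009,  0.0005,  0.0007,  0.0011,  0.0006]), 'effort': array([ -0.0005, -49.6914, -38.939 ,  -0.0004,   0.0112,   0.    ]), 'tool_pos': array([0.6244, 0.0001, 0.2302]), 'tcp_rot': array([-3.1397, -0.0003,  1.5708]), 'force': array([-0.1921,  0.2405,  0.1828]), 'torque': array([ 0.0001, -0.0131, -0.0277]), 'width': 0.9971857130535343}
scene [ 1.0955 -0.1197  0.6814]
blade_mid [(array([ 95.4, 220.9]), 0.59, array([ 0.5181, -0.2731,  0.031 ]))]
blank_mid [(array([120.5, 262.2]), 0.77, array([ 0.618 , -0.2404,  0.031 ]))]
holder [(array([341.5, 206.3]), 0.64, array([0.5968, 0.1602, 0.    ]))]
seat [(array([341. , 191.7]), 0.79, array([0.6019, 0.1517, 0.05  ]))]
fence [(array([347.1, 202.4]), 0.65, array([0.6282, 0.1523, 0.05  ]))]
slot [(array([324.4, 209. ]), 0.9, array([0.6299, 0.1092, 0.05  ]))]
cam_pivot [(array([350.7, 168.2]), 0.96, array([0.5538, 0.191 , 0.05  ]))]
cam_peg [(array([321.7, 134.8]), 0.59, array([0.4854, 0.1573, 0.083 ]))]
oil []
side [0.4425
[... 472 characters left out ...]
array([0.6085, 0.1553, 0.05  ]))]
fence []
slot [(array([263.6, 263.8]), 0.9, array([0.6348, 0.0988, 0.05  ]))]
cam_pivot [(array([292.4, 329. ]), 0.84, array([0.5479, 0.1999, 0.05  ]))]
cam_peg [(array([345.5, 307.3]), 0.92, array([0.4823, 0.159 , 0.083 ]))]
oil [(array([235.6, 199.9]), 0.89, array([ 0.7744, -0.0847,  0.    ]))]
wrist [0.6254 0.067  0.3755]
blade_mid []
blank_mid []
holder [(array([266.3,  45.1]), 0.73, array([0.6077, 0.1518, 0.    ]))]
seat [(array([261.1,  32.2]), 0.62, array([0.6052, 0.1518, 0.05  ]))]
fence []
slot []
cam_pivot []
cam_peg [(array([109.1,   0. ]), 0.89, array([0.478, 0.168, 0.083]))]
oil [(array([393.6, 240.4]), 0.85, array([ 0.7757, -0.0864,  0.    ]))]
```

View pics/scene0.png

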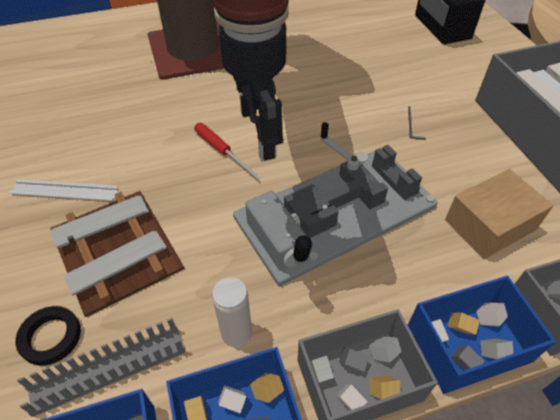

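View pics/side0.png

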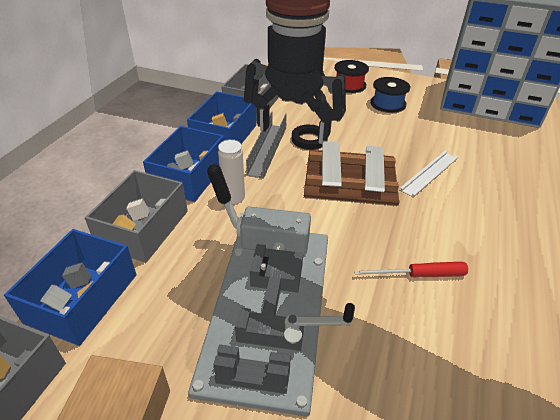

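View pics/wrist0.png

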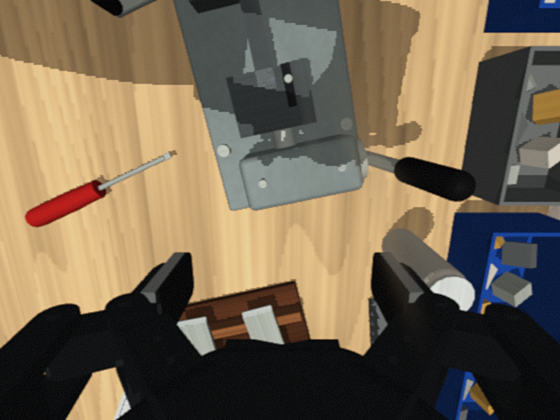

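Run:
```python
import cv2
a=cv2.imread('pics/scene0.png')[180:310,40:200];b=cv2.imread('pics/side0.png')[130:215,290:410]
a=cv2.resize(a,None,fx=3.7,fy=3.7,interpolation=3);b=cv2.resize(b,None,fx=5,fy=5,interpolation=3)
cv2.imwrite('pics/z1.png',a);cv2.imwrite('pics/z2.png',b)
```

```text
(no output)
```

View pics/z1.png

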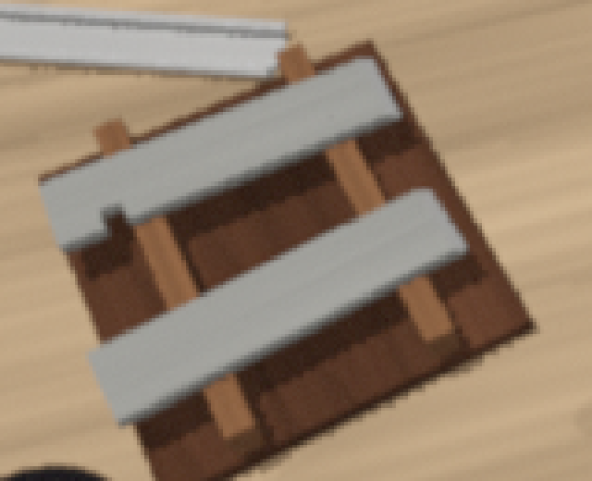

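View pics/z2.png

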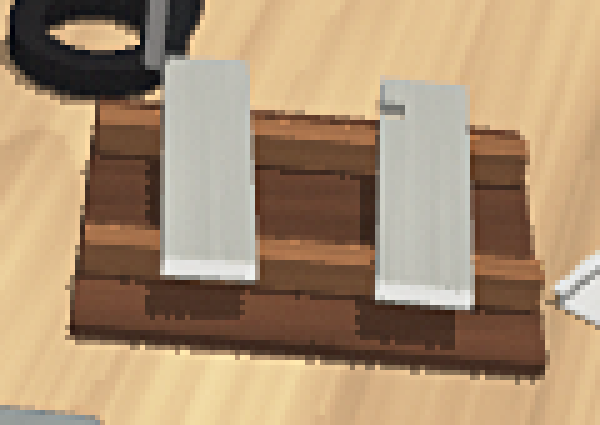

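```bash
cat >> h.py <<'E'
def rect(d,reg,z):
    ys,xs=np.nonzero(reg)
    pts=np.array([toz(d,(x,y),z)[:2] for x,y in zip(xs,ys)],np.float32)
    r=cv2.minAreaRect(pts*1000); return r
E
python3 - <<'E'
from h import *
np.set_printoptions(precision=4,suppress=True)
for c in ['scene','side']:
    d=snap(c,c+'1')
    for n in ['blade_mid','blank_mid']:
        for x in cams.regions_of(n,c)[:2]: print(c,n,round(x['p'],2),x['region'].sum(),rect(d,x['region'],.034))
    for n,z in dict(seat=.05,slot=.05,cam_pivot=.05,holder=0,blade_mid=.031,cam_peg=.083).items():
        print(n,[(round(x['p'],2),toz(d,x['uv'],z)) for x in cams.tip_of(n,c)[:2]])
E
```

```text
scene blade_mid 0.88 1836 ((520.6047973632812, -265.4642333984375), (46.80242919921875, 158.48045349121094), 11.54299259185791)
scene blade_mid 0.61 14972 ((564.0955810546875, 130.54078674316406), (288.4560852050781, 352.4123840332031), 12.212316513061523)
scene blank_mid 0.69 2253 ((615.2481079101562, -247.83547973632812), (45.83138656616211, 160.4438934326172), 16.561246871948242)
seat [(0.83, array([0.6065, 0.1505, 0.05  ]))]
slot [(0.63, array([0.6317, 0.1006, 0.05  ]))]
cam_pivot [(0.69, array([0.5556, 0.1942, 0.05  ]))]
holder []
blade_mid [(0.79, array([ 0.5176, -0.2661,  0.031 ])), (0.33, array([ 0.7968, -0.0908,  0.031 ]))]
cam_peg [(0.81, array([0.4774, 0.1616, 0.083 ]))]
side blade_mid 0.57 822 ((519.53955078125, -263.4958190917969), (39.60380554199219, 170.12257385253906), 11.661089897155762)
side blank_mid 0.72 842 ((613.0877685546875, -245.17068481445312), (41.534786224365234, 169.2445068359375), 16.67032241821289)
seat [(0.95, array([0.6051, 0.1527, 0.05  ]))]
slot [(0.91, array([0.6314, 0.1038, 0.05  ]))]
cam_pivot [(0.76, array([0.5456, 0.2003, 0.05  ]))]
holder [(0.84, array([0.6067, 0.1521, 0.    ])), (0.55, array([ 0.7797, -0.0889,  0.    ]))]
blade_mid [(0.93, array([ 0.5234, -0.2651,  0.031 ]))]
cam_peg [(0.78, array([0.482 , 0.1633, 0.083 ])), (0.63, array([0.5862, 0.2052, 0.083 ]))]
```

```bash
python3 -m inch '[[[0.02,0,-0.015],[0,0,-0.06],1],[[0.05,-0.005,-0.035],[0,0,-0.14],1],[[0.06,-0.01,-0.05],[0,0,-0.19],1],[[0.06,-0.01,-0.05],[0,0,-0.19],1]]'
python3 - <<'E'
from h import *
np.set_printoptions(precision=4,suppress=True)
d=snap('wrist','w1');print(d['pose'])
for n,z in dict(seat=.05,slot=.05,cam_pivot=.05,holder=0,fence=.05,cam_peg=.083).items():
        print(n,[(round(x['p'],2),np.round(x['uv'],1),toz(d,x['uv'],z)) for x in cams.tip_of(n,'wrist')[:2]])
E
```

```text
t: 2.9
tool_pos: [0.6157, 0.0611, 0.2839]
tcp_rot: [3.138, 0.001, 1.763]
force: [0.1, -0.8, -0.3]
width: 1.001
[[ 0.9819  0.1817  0.0542  0.6026]
 [ 0.1895 -0.9459 -0.2632  0.1269]
 [ 0.0035  0.2687 -0.9632  0.428 ]
 [ 0.      0.      0.      1.    ]]
seat [(0.63, array([284.2, 100.1]), array([0.6018, 0.1527, 0.05  ]))]
slot [(0.81, array([302. , 147.9]), array([0.6344, 0.1016, 0.05  ]))]
cam_pivot [(0.7, array([247.5,  50.6]), array([0.5501, 0.1974, 0.05  ]))]
holder [(0.9, array([288.3, 102.6]), array([0.6078, 0.154 , 0.    ]))]
fence []
cam_peg [(0.56, array([169.4,  57.1]), array([0.4751, 0.1695, 0.083 ]))]
```

View pics/w1.png

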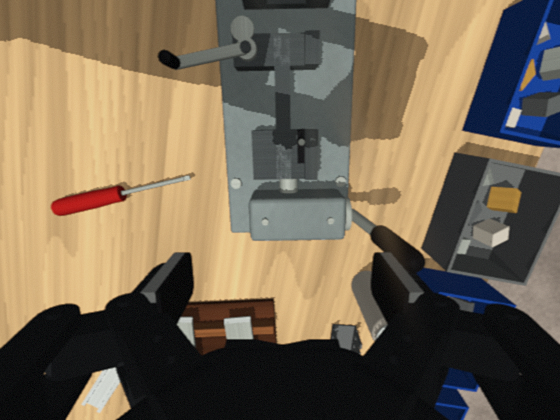

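```bash
cat > ov.py <<'E'
from h import *
import pickle,sys
def H(x,y,yaw,pts):
    c,s=np.cos(yaw),np.sin(yaw); p=np.array(pts,float)/1000
    return np.c_[x+c*p[:,0]-s*p[:,1], y+s*p[:,0]+c*p[:,1], p[:,2]]
def polys():
    L=[]
    def box(x0,x1,y0,y1,z): L.append([(x0,y0,z),(x1,y0,z),(x1,y1,z),(x0,y1,z)])
    box(-85,85,-170,170,18); box(-15,3,-34,38,50); box(20,20,-95,-34,50);box(20,20,38,72,50)
    box(20,20,-95,-34,58);box(20,20,38,72,58)
    box(15,17,-70,-38,50); L.append([(-85,106,64),(85,106,64)]); 
    t=np.linspace(0,6.28,20); L.append([(-45+13*np.cos(a),54+13*np.sin(a),68) for a in t])
    return L
def draw(d,x,y,yaw,out,crop,f):
    u0,u1,v0,v1=crop
    im=cv2.resize(d['pixels'][v0:v1,u0:u1,::-1],None,fx=f,fy=f,interpolation=cv2.INTER_CUBIC)
    for L in polys():
        q=[( (proj(d,p)-[u0,v0]+.5)*f ) for p in H(x,y,yaw,L)]
        cv2.polylines(im,[np.int32(q)],True,(0,255,255),1)
    cv2.imwrite('pics/'+out+'.png',im)
E
python3 - <<'E'
from ov import *
d=cams.get_image('wrist');pickle.dump(d,open('w1.pkl','wb'))
draw(d,.605,.1525,np.radians(11),'ov1',(195,375,0,255),2.3)
im=cv2.resize(d['pixels'][0:250,195:375,::-1],None,fx=2.3,fy=2.3,interpolation=2);cv2.imwrite('pics/raw1.png',im)
E
```

```text
(no output)
```

View pics/ov1.png

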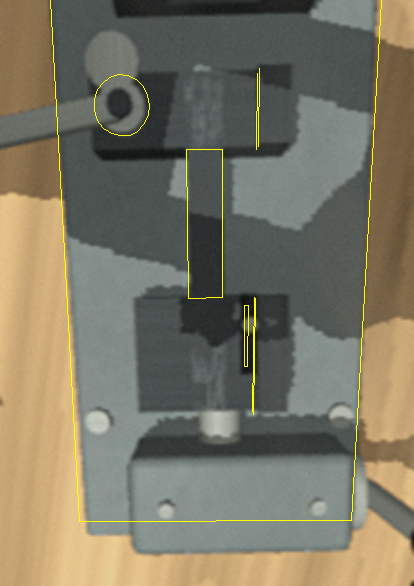

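View pics/raw1.png

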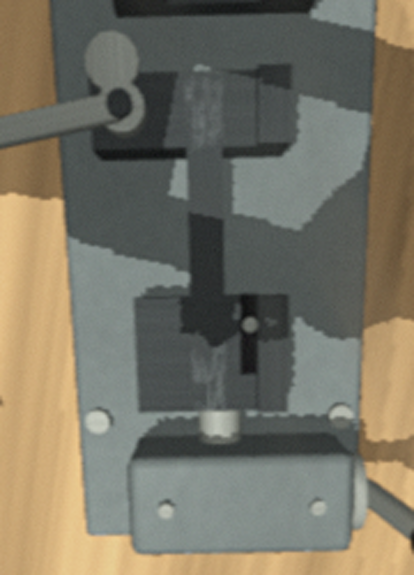

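Run:
```python
from ov import *
from scipy.optimize import least_squares
d=pickle.load(open('w1.pkl','rb'))
ob=[((190,150),(-15,38,50)),((224,150),(3,38,50)),((190,297),(-15,-34,50)),((223.5,297),(3,-34,50)),((87,533),(-85,-170,18)),
((257,410),(20,-95,58)),((258,68),(20,72,58)),((250,374),(16,-74,50)),((250,294),(16,-34,50))]
uv=np.array([o[0] for o in ob])/2.3+[195,0]-.5; P=[o[1] for o in ob]
f=lambda v:(np.array([proj(d,p) for p in H(*v,P)])-uv).ravel()
r=least_squares(f,[.605,.1525,.19]);print(r.x,np.degrees(r.x[2]),np.round(r.fun.reshape(-1,2),1))
# pin
pu=np.array([250,324])/2.3+[195,0]-.5
w=toz(d,pu,.059);x,y,a=r.x
dd=w[:2]-[x,y];print('pin local',1000*(np.cos(a)*dd[0]+np.sin(a)*dd[1]),1000*(-np.sin(a)*dd[0]+np.cos(a)*dd[1]))
print(np.degrees(a), [H(x,y,a,[p]) for p in [(-11,0,53),(-45,54,68)]])
```

```text
[0.60575411 0.15266971 0.21480946] 12.307675221983246 [[-1.5  0.2]
 [-0.6 -0.3]
 [ 0.5  0.8]
 [ 0.8  0.3]
 [ 0.1 -3.7]
 [ 1.   1.6]
 [-0.2 -0.4]
 [ 0.2 -0.4]
 [-0.1  1.3]]
pin local 15.36372512082049 -47.39893390343876
12.307675221983246 [array([[0.59500692, 0.15032494, 0.053     ]]), array([[0.55027763, 0.19583638, 0.068     ]])]
```

```bash
python3 -m inch '[[[-0.02,-0.01,0.0],[0,0,0],1],[[-0.06,-0.03,0.01],[0,0,0],1],[[-0.11,-0.057,0.025],[0,0,0],1],[[-0.16,-0.083,0.045],[0,0,0],1],[[-0.21,-0.108,0.06],[0,0,0],1],[[-0.255,-0.132,0.075],[0,0,0],1],[[-0.285,-0.147,0.084],[0,0,0],1],[[-0.303,-0.1565,0.084],[0,0,0],1],[[-0.303,-0.1565,0.084],[0,0,0],1]]'
python3 - <<'E'
from h import *
import pickle
np.set_printoptions(precision=4,suppress=True)
d=snap('wrist','w2');pickle.dump(d,open('w2.pkl','wb'));print(arm.state()['tool_pos'],arm.state()['tcp_rot'])
for n in ['blade_mid','blank_mid']:
    print(n,[(round(x['p'],2),np.round(x['uv'],1),toz(d,x['uv'],.031)) for x in cams.tip_of(n,'wrist')[:2]])
    for x in cams.regions_of(n,'wrist')[:1]: print(round(x['p'],2),x['region'].sum(),rect(d,x['region'],.034))
E
```

```text
t: 4.42
tool_pos: [0.518, -0.2686, 0.1977]
tcp_rot: [3.141, 0.0, 1.758]
force: [-0.0, 0.2, -0.4]
width: 1.003
[ 0.5186 -0.2675  0.1979] [3.1408 0.0001 1.7596]
blade_mid [(0.74, array([287.2, 188. ]), array([ 0.5237, -0.2677,  0.031 ]))]
0.67 5713 ((519.2549438476562, -265.2751770019531), (40.89439010620117, 160.90550231933594), 11.051190376281738)
blank_mid [(0.6, array([378.6, 183.5]), array([ 0.6179, -0.245 ,  0.031 ]))]
0.79 5956 ((612.966552734375, -247.02304077148438), (42.997962951660156, 161.49774169921875), 16.08843994140625)
```

View pics/w2.png

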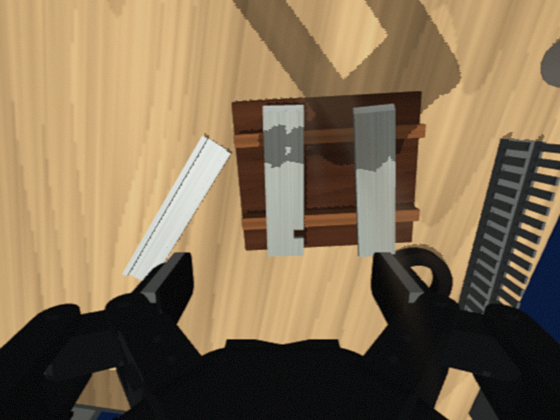

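```bash
python3 -m inch '[[[0.001,0.0,0.03],[0,0,-0.005],1],[[0.002,0.001,0.075],[0,0,-0.005],1],[[0.002,0.001,0.115],[0,0,-0.005],1],[[0.002,0.001,0.15],[0,0,-0.005],1],[[0.002,0.001,0.17],[0,0,-0.005],1],[[0.002,0.001,0.179],[0,0,-0.005],1],[[0.002,0.001,0.182],[0,0,-0.005],1],[[0.002,0.001,0.183],[0,0,-0.005],1]]' 40
python3 - <<'E'
from h import *
s=arm.state();print(s['tool_pos'],s['tcp_rot'],s['force'])
snap('side','s2')
import cv2;b=cv2.imread('pics/s2.png')[60:220,230:420];cv2.imwrite('pics/s2z.png',cv2.resize(b,None,fx=3.5,fy=3.5,interpolation=3))
E
```

```text
t: 5.68
tool_pos: [0.52, -0.2655, 0.0155]
tcp_rot: [3.14, 0.001, 1.766]
force: [-0.3, -0.6, 0.0]
width: 0.998
[ 0.52003145 -0.26551419  0.01546459] [3.14016352e+00 1.49232176e-03 1.76586572e+00] [-0.25601564 -0.58341837  0.04174006]
```

View pics/s2z.png

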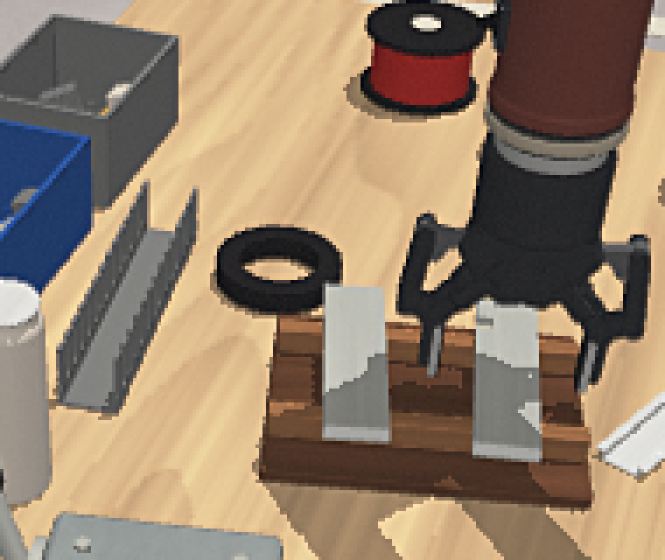

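```bash
python3 -m inch '[[[0,0,0],[0,0,0],0.6],[[0,0,0],[0,0,0],0.5],[[0,0,0],[0,0,0],0.4],[[0,0,0],[0,0,0],0.2],[[0,0,0],[0,0,0],0.2],[[0,0,0],[0,0,0],0.2],[[0,0,0],[0,0,0],0.2],[[0,0,0],[0,0,0],0.2]]' 40
```

```text
t: 6.72
tool_pos: [0.5195, -0.2652, 0.0149]
tcp_rot: [3.141, 0.001, 1.766]
force: [-2.2, 0.3, 5.1]
width: 0.458
```

```bash
python3 -m inch '[[[0,0,-0.005],[0,0,0],0.2],[[0,0,-0.02],[0,0,0],0.2],[[0,0,-0.045],[0,0,0],0.2],[[0,0,-0.08],[0,0,0],0.2],[[0,0,-0.12],[0,0,0],0.2],[[0,0,-0.15],[0,0,0],0.2],[[0,0,-0.165],[0,0,0],0.2],[[0,0,-0.165],[0,0,0],0.2]]' 40
python3 - <<'E'
from h import *
s=arm.state();print(s['tool_pos'],s['tcp_rot'],s['force'],s['torque'])
import pickle
d=snap('wrist','w3');pickle.dump(d,open('w3.pkl','wb'));snap('scene','sc3')
print(d['pose'])
E
```

```text
t: 7.72
tool_pos: [0.5196, -0.2653, 0.1804]
tcp_rot: [3.14, 0.002, 1.766]
force: [0.5, 0.1, -3.1]
width: 0.452
[ 0.51959562 -0.26527629  0.18039762] [3.14012919e+00 1.51773999e-03 1.76578211e+00] [ 0.47422173  0.07441005 -3.08457736] [-0.0224955  -0.01327562 -0.0090444 ]
[[ 0.98139323  0.18464654  0.05265918  0.50665154]
 [ 0.19200588 -0.94523182 -0.26395179 -0.19937239]
 [ 0.00103735  0.26915137 -0.96309733  0.32443855]
 [ 0.          0.          0.          1.        ]]
```

View pics/w3.png

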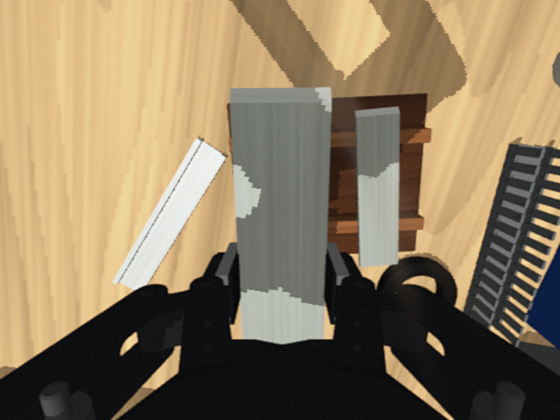

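View pics/sc3.png

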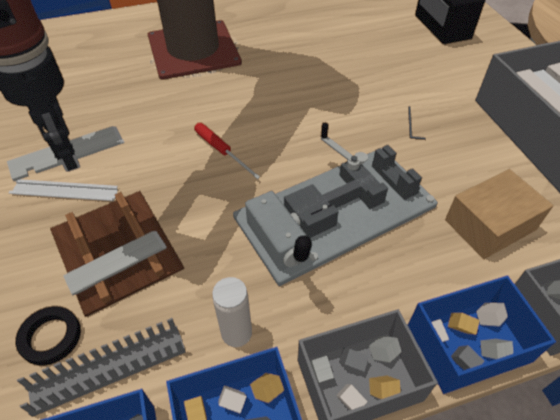

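Run:
```python
from ov import *
d=pickle.load(open('w3.pkl','rb'))
b=d['pixels'][70:350,200:360,::-1];cv2.imwrite('pics/w3z.png',cv2.resize(b,None,fx=2.1,fy=2.1,interpolation=2))
tcp=np.array([.5196,-.2653]);a=1.7658
ex=np.array([np.cos(a),np.sin(a)]);ey=np.array([np.sin(a),-np.cos(a)])
for uv,z in [((230,88),.1935),((331,88),.1935),((230.5,102),.1995),((329,102),.1995),((237,240),.1995),((327,240),.1995)]:
    w=toz(d,uv,z)[:2]-tcp;print(uv,w@ex*1000,w@ey*1000)
```

```text
(230, 88) 80.6834133645398 -21.04589891989354
(331, 88) 80.61334313657973 20.38449375235531
(230.5, 102) 74.8788039066823 -20.13206453432491
(329, 102) 74.81114060769632 18.881702194353146
(237, 240) 16.241539868663864 -20.035543076006828
(327, 240) 16.151788025310072 20.3698603726541
```

View pics/w3z.png

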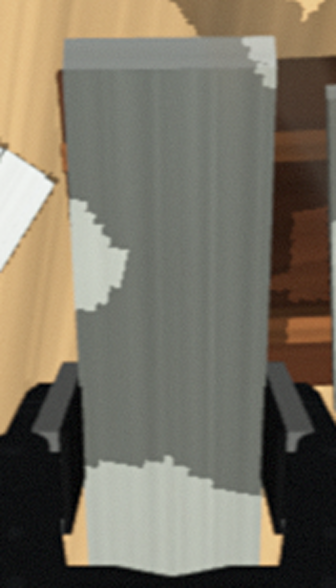

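```bash
python3 -m inch '[[[0.015,0.006,0],[0,0,0],0.2],[[0.05,0.02,0],[0,0,0],0.2],[[0.1,0.04,0],[0,0,-0.01],0.2],[[0.15,0.058,0],[0,0,-0.018],0.2],[[0.2,0.077,0],[0,0,-0.018],0.2],[[0.25,0.097,0],[0,0,-0.018],0.2],[[0.3,0.116,0.005],[0,0,-0.018],0.2],[[0.345,0.134,0.015],[0,0,-0.018],0.2],[[0.375,0.145,0.03],[0,0,-0.018],0.2],[[0.393,0.152,0.045],[0,0,-0.018],0.2],[[0.4,0.154,0.055],[0,0,-0.018],0.2],[[0.4,0.154,0.06],[0,0,-0.018],0.2]]' 40
python3 - <<'E'
from h import *
import pickle
s=arm.state();print(s['tool_pos'],s['tcp_rot'],s['force'],s['torque'])
for c in ['wrist','side','scene']:
    d=snap(c,c+'4');pickle.dump(d,open(c+'4.pkl','wb'))
a=cv2.imread('pics/side4.png')[130:420,150:400];cv2.imwrite('pics/side4z.png',cv2.resize(a,None,fx=2,fy=2,interpolation=2))
E
```

```text
t: 9.32
tool_pos: [0.592, 0.1569, 0.118]
tcp_rot: [-3.14, 0.0, 1.784]
force: [-0.1, -0.3, -1.7]
width: 0.454
[0.5920165  0.15692695 0.1179941 ] [-3.13962281e+00  1.88084212e-04  1.78387176e+00] [-0.07998631 -0.26676157 -1.73907564] [0.05366116 0.00372751 0.06383939]
```

View pics/wrist4.png

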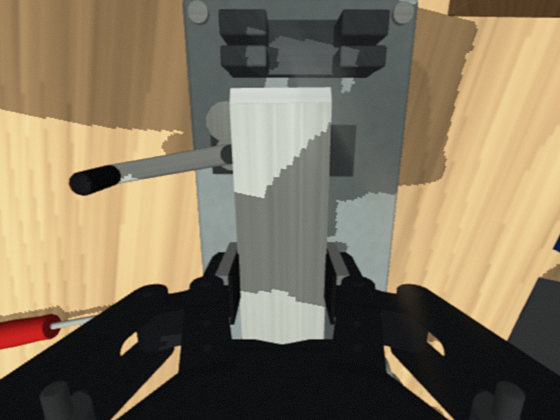

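View pics/side4z.png

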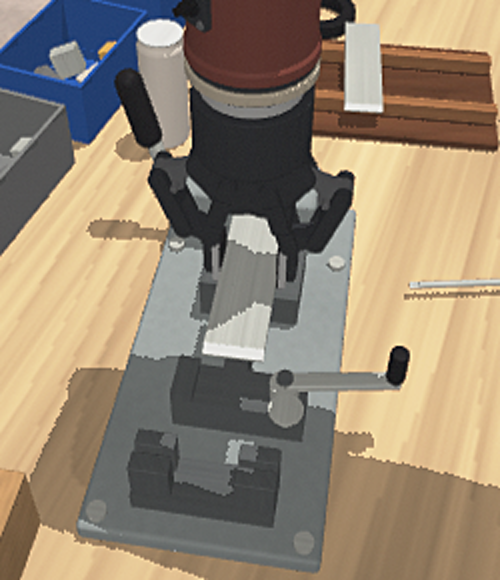

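Run:
```python
from ov import *
d=pickle.load(open('wrist4.pkl','rb'))
draw(d,.6057,.1527,.2148,'ov4',(170,440,0,300),2.2)
```

```text
(no output)
```

View pics/ov4.png

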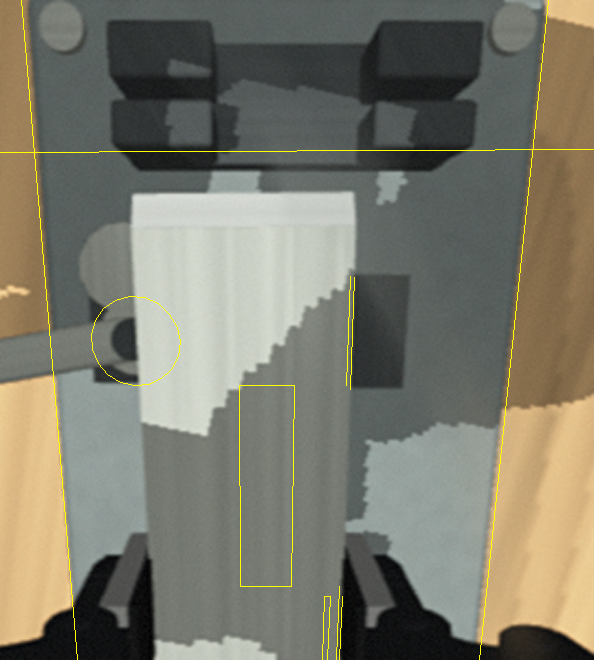

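```bash
python3 -m inch '[[[0,0.001,0.015],[0,0,0],0.2],[[0,0.0015,0.035],[0,0,0],0.2],[[0,0.0015,0.052],[0,0,0],0.2],[[0,0.0015,0.062],[0,0,0],0.2],[[0,0.0015,0.069],[0,0,0],0.2],[[0,0.0015,0.071],[0,0,0],0.2],[[0,0.0015,0.072],[0,0,0],0.2]]' 40
python3 - <<'E'
from ov import *
s=arm.state();print(s['tool_pos'],s['tcp_rot'],s['force'],s['torque'])
for c in ['wrist','side','scene']:
    d=snap(c,c+'5');pickle.dump(d,open(c+'5.pkl','wb'))
    cr={'wrist':(170,430,0,300),'side':(190,360,200,420),'scene':(220,450,120,290)}[c]
    draw(d,.6057,.1527,.2148,'ov5'+c,cr,{'wrist':2.3,'side':2.7,'scene':3}[c])
E
```

```text
t: 10.35
tool_pos: [0.5946, 0.1577, 0.0477]
tcp_rot: [3.141, 0.0, 1.784]
force: [-0.7, 0.2, -3.1]
width: 0.46
[0.59462147 0.1577301  0.04773165] [3.14069401e+00 6.21830309e-05 1.78389620e+00] [-0.65681029  0.20162334 -3.14430206] [ 0.03727114 -0.07554169  0.02794235]
```

View pics/ov5wrist.png

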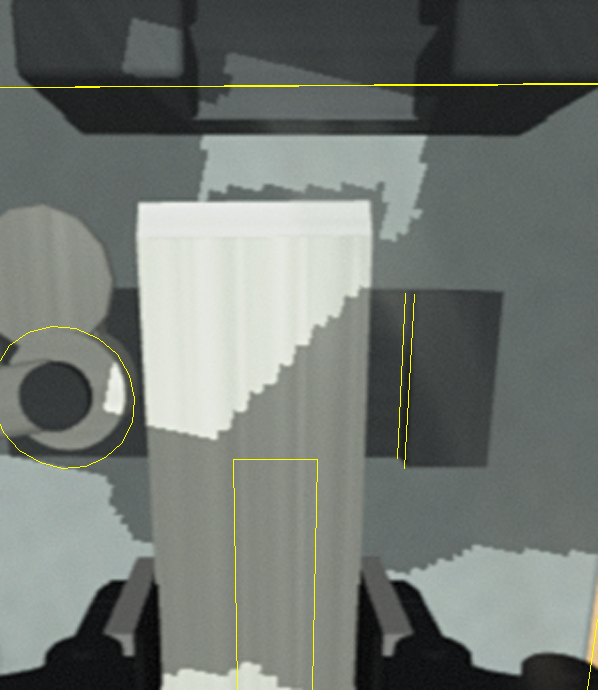

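View pics/ov5side.png

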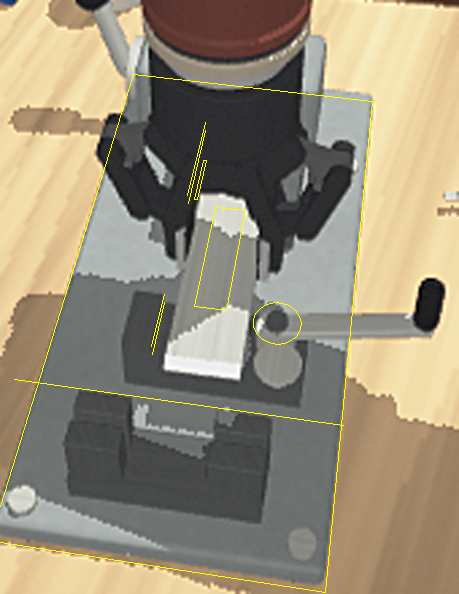

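View pics/ov5scene.png

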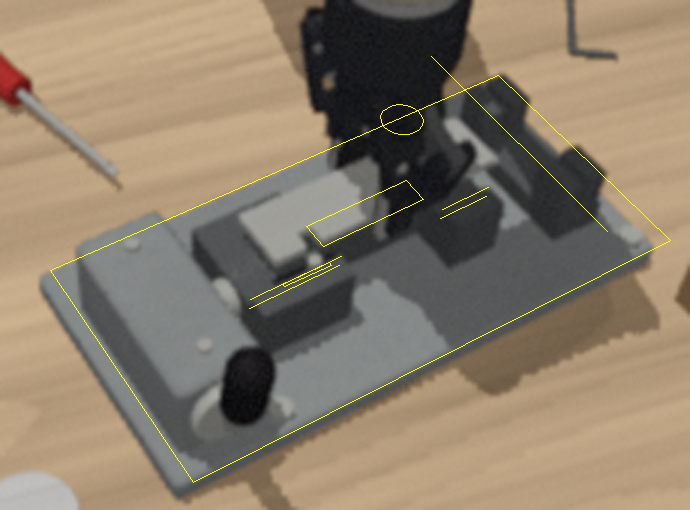

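Run:
```python
from ov import *
import ov
tp=[.5946,.1577];yaw=1.784-np.pi/2;zb=.0477+.013
for c,cr,f in [('wrist',(170,430,0,300),2.3),('side',(190,360,200,420),2.7),('scene',(260,440,140,260),4)]:
    d=pickle.load(open(c+'5.pkl','rb'))
    T=zb*1000+6;B=zb*1000
    ov.polys=lambda:[[(-20,-80,T),(20,-80,T),(20,-59,T),(9,-59,T),(9,-49,T),(20,-49,T),(20,74,T),(-20,74,T)],[(-20,80,B),(20,80,B)]]
    draw(d,tp[0],tp[1],yaw,'bl5'+c,cr,f)
```

```text
(no output)
```

View pics/bl5scene.png

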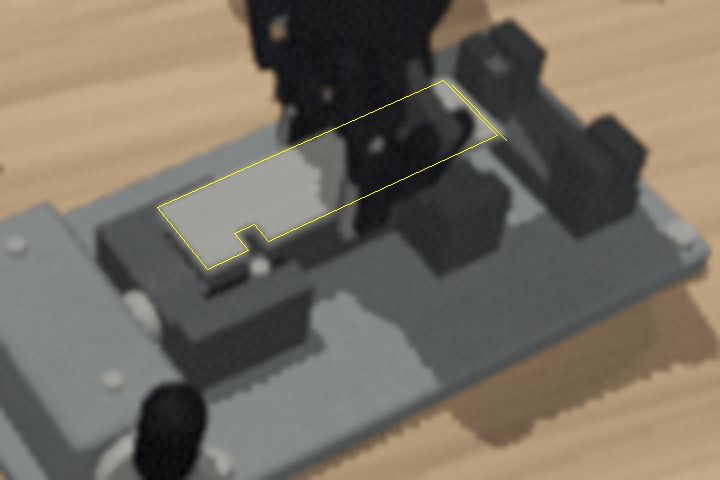

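View pics/bl5side.png

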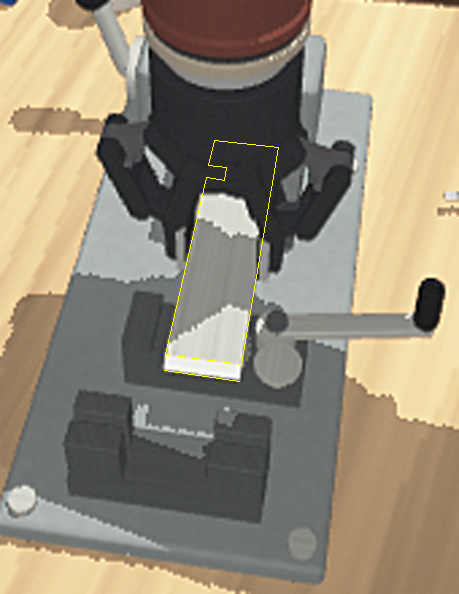

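View pics/bl5wrist.png

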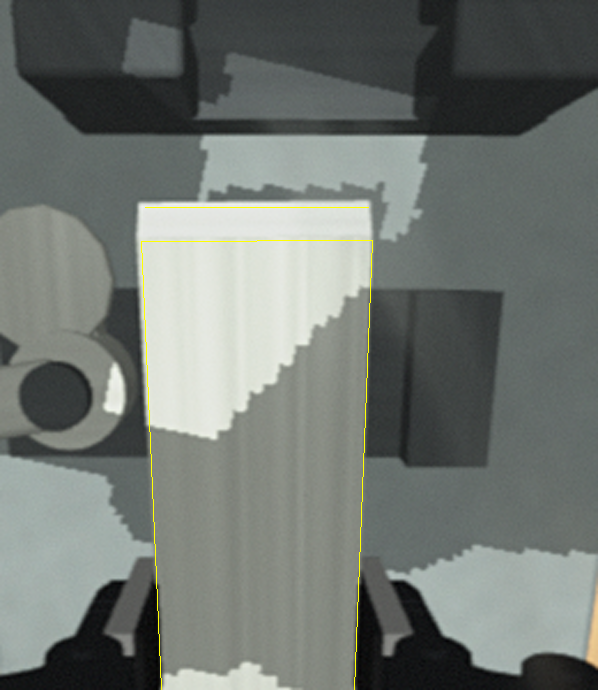

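Run:
```python
import cv2
a=cv2.imread('pics/scene0.png')[130:285,225:445];cv2.imwrite('pics/sc0z.png',cv2.resize(a,None,fx=3.6,fy=3.6,interpolation=2))
a=cv2.imread('pics/side0.png')[200:415,185:360];cv2.imwrite('pics/si0z.png',cv2.resize(a,None,fx=2.8,fy=2.8,interpolation=2))
```

```text
(no output)
```

View pics/sc0z.png

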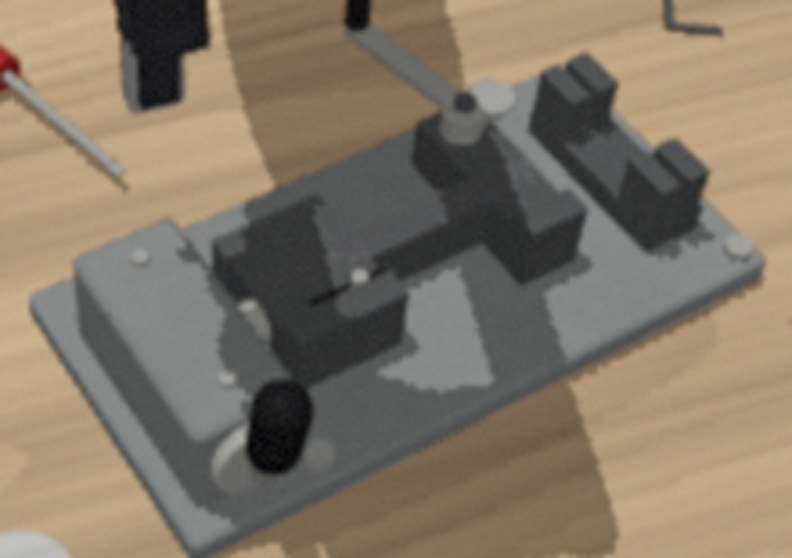

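View pics/si0z.png

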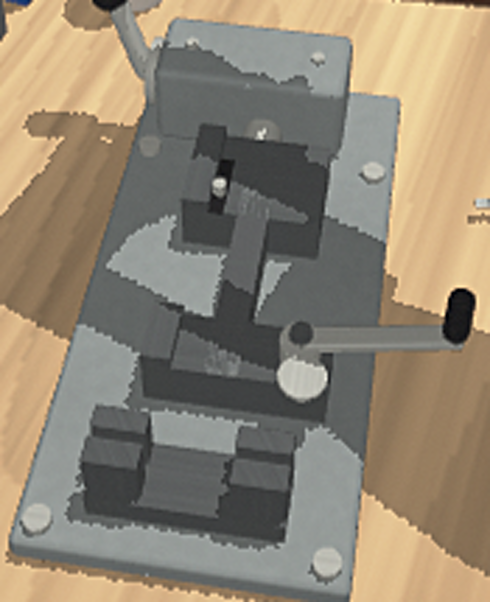

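Run:
```python
from ov import *
from scipy.optimize import least_squares
W1=pickle.load(open('w1.pkl','rb'));W5=pickle.load(open('wrist5.pkl','rb'));SC=pickle.load(open('scene5.pkl','rb'));SI=pickle.load(open('side5.pkl','rb'))
def u(p,c,f): return np.array(p)/f+np.array(c)-.5
ob=[]
for p,q in [((190,150),(-15,38,50)),((224,150),(3,38,50)),((190,297),(-15,-34,50)),((223.5,297),(3,-34,50)),((257,410),(20,-95,58)),((258,68),(20,72,58)),((250,374),(16,-74,50)),((250,294),(16,-34,50))]: ob.append((W1,u(p,(195,0),2.3),q))
for p,q in [((402,457),(20,38,50)),((404,466),(20,38,58)),((412,292),(20,72,58))]: ob.append((W5,u(p,(170,0),2.3),q))
for p,q in [((313,302),(16,-74,50)),((385,268),(16,-34,50))]: ob.append((SC,u(p,(225,130),3.6),q))
for p,q in [((228,160),(16,-74,50)),((213,212),(16,-34,50)),((256,322),(-15,38,50)),((217,318),(3,38,50)),((172,372),(20,72,50))]: ob.append((SI,u(p,(185,200),2.8),q))
pins=[(W1,u((250,324),(195,0),2.3)),(SC,u((360,275),(225,130),3.6)),(SI,u((219,184),(185,200),2.8))]
def f(v):
    r=[proj(d,H(*v[:3],[q])[0])-uv for d,uv,q in ob]+[proj(d,H(*v[:3],[(16,v[3]*1000,59)])[0])-uv for d,uv in pins]
    return np.ravel(r)
r=least_squares(f,[.605,.1525,.2,-.05],loss='soft_l1');x=r.x
print(x,np.degrees(x[2]));print(np.round(f(x).reshape(-1,2),1).tolist())
dd=np.array([.5946,.1577])-x[:2];a=x[2];print('tcp local',(np.cos(a)*dd[0]+np.sin(a)*dd[1])*1000,(-np.sin(a)*dd[0]+np.cos(a)*dd[1])*1000)
```

```text
[ 0.6053237   0.1531051   0.2114989  -0.04816425] 12.11799421368619
[[-1.7, -0.4], [-0.8, -0.8], [0.1, 0.3], [0.4, -0.1], [0.4, 1.2], [-0.3, -0.8], [-0.2, -0.8], [-0.4, 1.0], [-2.4, -0.0], [0.1, 0.3], [1.1, 0.2], [0.6, 2.0], [0.1, 2.4], [0.0, 0.8], [1.2, 0.3], [-2.5, 0.4], [-0.3, 0.2], [0.0, -1.2], [0.1, 0.3], [0.6, 0.3], [0.5, 0.1]]
tcp local -9.520164540567883 6.74369252385418
```

```bash
python3 -m inch '[[[-0.0013,-0.0012,0.002],[0,0,0],0.2],[[-0.0013,-0.0012,0.005],[0,0,0],0.2],[[-0.0013,-0.0012,0.007],[0,0,0],0.2],[[-0.0013,-0.0012,0.008],[0,0,0],0.2],[[-0.0013,-0.0012,0.008],[0,0,0],0.2]]' 40;  python3 -m inch '[[[0,0,0.0005],[0,0,0],0.2],[[0,0,0.001],[0,0,0],0.2]]' 40; python3 -m inch '[[[0,0,0.0005],[0,0,0],0.2],[[0,0,0.001],[0,0,0],0.2]]' 40
```

```text
t: 11.12
tool_pos: [0.5932, 0.1561, 0.0392]
tcp_rot: [-3.141, 0.0, 1.784]
force: [0.2, -0.0, -2.4]
width: 0.457
t: 11.38
tool_pos: [0.5934, 0.1561, 0.0384]
tcp_rot: [3.141, 0.0, 1.784]
force: [0.8, -0.0, -2.1]
width: 0.456
t: 11.62
tool_pos: [0.5933, 0.1561, 0.0373]
tcp_rot: [3.142, -0.0, 1.784]
force: [-0.1, -0.7, -3.0]
width: 0.46
```

```bash
python3 -m inch '[[[0,0,0.0004],[0,0,0],0.2],[[0,0,0.0008],[0,0,0],0.2]]' 40;  python3 -m inch '[[[0,0,0.0002],[0,0,0],0.2],[[0,0,0.0005],[0,0,0],0.2]]' 40
```

```text
t: 11.88
tool_pos: [0.5933, 0.1561, 0.0369]
tcp_rot: [-3.141, 0.0, 1.784]
force: [-2.7, -0.3, 2.6]
width: 0.455
t: 12.12
tool_pos: [0.5934, 0.1561, 0.0369]
tcp_rot: [3.142, 0.0, 1.784]
force: [-4.3, -2.2, 8.8]
width: 0.455
```

```bash
python3 -m inch '[[[0,0,-0.0005],[0,0,0],0.2],[[0,0,-0.0005],[0,0,0],0.2],[[0,0.001,-0.0005],[0,0,0],0.2],[[0,0.001,-0.0005],[0,0,0],0.2]]' 40;  python3 -m inch '[[[0,0.0005,0],[0,0,0],0.2],[[0,0.001,0],[0,0,0],0.2]]' 40
python3 - <<'E'
from ov import *
s=arm.state();print(s['tool_pos'],s['tcp_rot'],s['force'],s['torque'])
import ov
tp=s['tool_pos'];yaw=s['tcp_rot'][2]-np.pi/2
d=snap('scene','scene6')
T=56
ov.polys=lambda:[[(-20,-79.4,T),(20,-79.4,T),(20,-58.4,T),(9,-58.4,T),(9,-48.4,T),(20,-48.4,T),(20,74.6,T),(-20,74.6,T)]]
a=d['pixels'][150:240,270:370,::-1];cv2.imwrite('pics/sc6z.png',cv2.resize(a,None,fx=6,fy=6,interpolation=2))
E
```

```text
t: 12.62
tool_pos: [0.5944, 0.1563, 0.0369]
tcp_rot: [3.141, 0.0, 1.784]
force: [-3.2, -1.5, 4.8]
width: 0.453
t: 12.88
tool_pos: [0.5953, 0.1565, 0.0369]
tcp_rot: [-3.142, 0.0, 1.784]
force: [-4.2, -0.6, 5.7]
width: 0.456
[0.59527692 0.15649901 0.03692387] [-3.14152746e+00  8.70457116e-05  1.78386284e+00] [-4.174585   -0.62360854  5.74286356] [-0.14134196  0.62449678 -0.00275613]
```

View pics/sc6z.png

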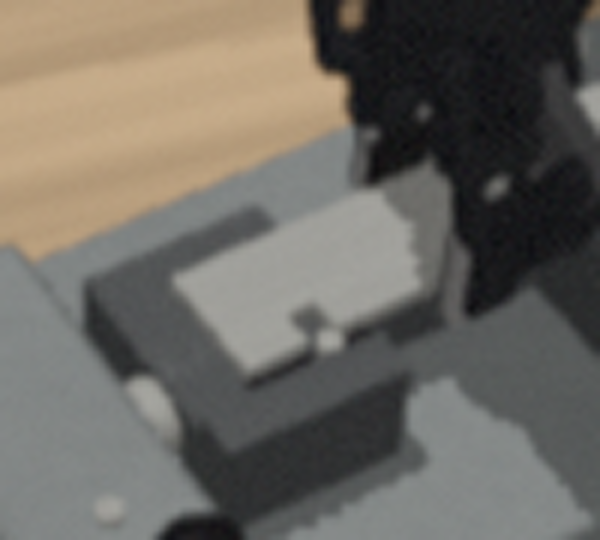

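```bash
python3 -m inch '[[[0,0,-0.0004],[0,0,0],0.2],[[0,0.0005,-0.0004],[0,0,0],0.2],[[0,0.0005,-0.0004],[0,0,0],0.2]]' 40;  python3 -m inch '[[[0,0.0004,0],[0,0,0],0.2],[[0,0.0004,0],[0,0,0],0.2]]' 40;python3 -m inch '[[[0,0.0004,0],[0,0,0],0.2],[[0,0.0004,0],[0,0,0],0.2]]' 40; python3 -m inch '[[[0,0.0004,0],[0,0,0],0.2],[[0,0.0004,0],[0,0,0],0.2]]' 40
```

```text
t: 13.3
tool_pos: [0.5958, 0.1566, 0.0369]
tcp_rot: [3.142, 0.0, 1.784]
force: [-2.1, -0.8, 4.3]
width: 0.457
t: 13.55
tool_pos: [0.5961, 0.1567, 0.0369]
tcp_rot: [3.142, 0.0, 1.784]
force: [-3.0, -1.1, 3.3]
width: 0.458
t: 13.8
tool_pos: [0.5966, 0.1568, 0.0369]
tcp_rot: [3.141, 0.0, 1.784]
force: [-4.1, -0.5, 4.2]
width: 0.458
t: 14.05
tool_pos: [0.5969, 0.1569, 0.0369]
tcp_rot: [3.142, -0.0, 1.784]
force: [-2.7, -0.9, 3.4]
width: 0.455
```

```bash
for i in 1 2 3; do python3 -m inch '[[[0,0.0004,0],[0,0,0],0.2],[[0,0.0007,0],[0,0,0],0.2]]' 40 | grep -E 'pos|force'; done
```

```text
tool_pos: [0.5976, 0.157, 0.0369]
force: [-4.6, -0.5, 4.5]
tool_pos: [0.5983, 0.1572, 0.0369]
force: [-4.5, -1.3, 5.0]
tool_pos: [0.599, 0.1574, 0.0369]
force: [-3.8, -1.2, 4.4]
```

```bash
for i in 1 2; do python3 -m inch '[[[0,0.0004,0],[0,0,0],0.2],[[0,0.0007,0],[0,0,0],0.2]]' 40 | grep -E 'pos|force'; done
python3 - <<'E'
from h import *
s=arm.state();print(s['torque'])
d=snap('scene','scene7')
a=d['pixels'][150:240,270:370,::-1];cv2.imwrite('pics/sc7z.png',cv2.resize(a,None,fx=6,fy=6,interpolation=2))
E
```

```text
tool_pos: [0.5996, 0.1575, 0.0369]
force: [-3.1, -0.7, 4.3]
tool_pos: [0.6004, 0.1576, 0.0369]
force: [-4.6, -1.1, 5.1]
[-0.13686038  0.53735196  0.00797433]
```

View pics/sc7z.png

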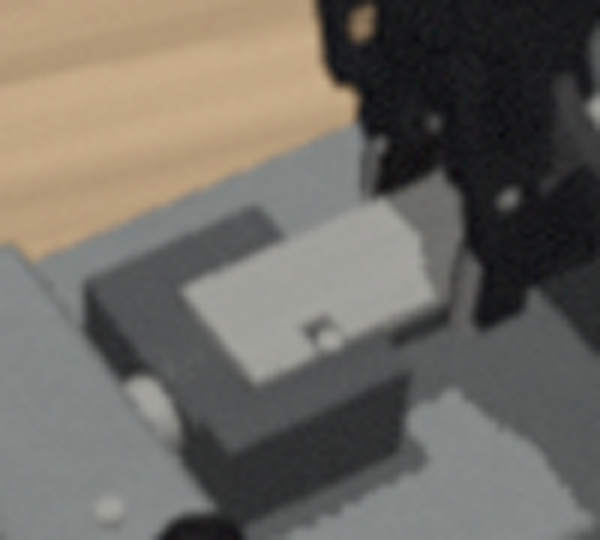

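```bash
for i in 1 2 3 4; do python3 -m inch '[[[0,0.0003,0],[0,0,0],0.2],[[0,0.0006,0],[0,0,0],0.2]]' 40 | grep -E 'pos|force|rot'; done
```

```text
tool_pos: [0.6009, 0.1577, 0.0369]
tcp_rot: [-3.142, -0.0, 1.784]
force: [-2.8, -1.7, 5.6]
tool_pos: [0.6015, 0.1579, 0.0369]
tcp_rot: [-3.142, 0.0, 1.784]
force: [-3.7, -1.7, 5.1]
tool_pos: [0.6021, 0.158, 0.0369]
tcp_rot: [3.142, 0.0, 1.784]
force: [-3.4, -1.7, 5.3]
tool_pos: [0.6027, 0.1581, 0.0369]
tcp_rot: [-3.142, -0.0, 1.784]
force: [-3.3, -1.2, 4.7]
```

Local x ≈ −1.5; continue in finer steps.

```bash
for i in 1 2 3; do python3 -m inch '[[[0,0.0002,0],[0,0,0],0.2],[[0,0.0004,0],[0,0,0],0.2]]' 40 | grep -E 'pos|force|rot'; done
```

```text
tool_pos: [0.6031, 0.1582, 0.0369]
tcp_rot: [-3.142, -0.0, 1.784]
force: [-4.1, -1.1, 5.4]
tool_pos: [0.6034, 0.1583, 0.0369]
tcp_rot: [-3.141, -0.0, 1.784]
force: [-4.9, -0.2, 5.5]
tool_pos: [0.6035, 0.1583, 0.0369]
tcp_rot: [-3.141, -0.0, 1.784]
force: [-5.1, -1.5, 7.3]
```

```bash
for i in 1 2; do python3 -m inch '[[[0,0.0002,0],[0,0,0],0.2],[[0,0.0003,0],[0,0,0],0.2]]' 40 | grep -E 'pos|force|rot'; done; python3 -c "
from h import *
print(arm.state()['torque'])"
```

```text
tool_pos: [0.6035, 0.1583, 0.0369]
tcp_rot: [-3.14, -0.0, 1.784]
force: [-6.5, -1.3, 7.8]
tool_pos: [0.6035, 0.1584, 0.0369]
tcp_rot: [-3.14, -0.0, 1.784]
force: [-7.7, -1.6, 8.4]
[-0.21146545  1.12878248 -0.11570378]
```

```bash
python3 -m inch '[[[0,0,-0.0005],[0,0,0],0.5],[[0,0,-0.001],[0,0,0],0.52],[[0,0,-0.001],[0,0,0],0.52],[[0,0,-0.001],[0,0,0],0.52]]' 20;  python3 -m inch '[[[0,0.0005,0],[0,0,0],0.52],[[0,0.001,0],[0,0,0],0.52],[[0,0.001,0],[0,0,0],0.52]]'
```

```text
t: 18.1
tool_pos: [0.6046, 0.1585, 0.0378]
tcp_rot: [3.141, -0.0, 1.784]
force: [0.2, 0.1, -0.2]
width: 0.523
t: 18.48
tool_pos: [0.6055, 0.1587, 0.0379]
tcp_rot: [3.142, -0.0, 1.784]
force: [-0.4, 0.2, 0.3]
width: 0.519
```

```bash
for i in 1 2 3; do python3 -m inch '[[[0,0.0002,0],[0,0,0],0.52],[[0,0.0004,0],[0,0,0],0.52]]' | grep -E 'pos|force|width'; done
```

```text
tool_pos: [0.6058, 0.1588, 0.0379]
force: [0.1, -0.7, 1.3]
width: 0.522
tool_pos: [0.6058, 0.1588, 0.0378]
force: [-2.4, -0.4, 1.0]
width: 0.521
tool_pos: [0.6062, 0.159, 0.0378]
force: [-3.0, -0.5, 2.0]
width: 0.52
```

```bash
for i in 1 2; do python3 -m inch '[[[0,0.0002,0],[0,0,0],0.52],[[0,0.0004,0],[0,0,0],0.52]]' | grep -E 'pos|force|width'; done
python3 - <<'E'
from h import *
d=snap('scene','scene8')
a=d['pixels'][150:240,270:370,::-1];cv2.imwrite('pics/sc8z.png',cv2.resize(a,None,fx=6,fy=6,interpolation=2))
d=snap('wrist','wrist8')
a=d['pixels'][0:300,150:450,::-1];cv2.imwrite('pics/w8z.png',cv2.resize(a,None,fx=2,fy=2,interpolation=2))
E
```

```text
tool_pos: [0.6064, 0.1591, 0.0378]
force: [-5.4, -0.7, 2.5]
width: 0.522
tool_pos: [0.6064, 0.1591, 0.0377]
force: [-7.0, -1.7, 4.7]
width: 0.521
```

View pics/sc8z.png

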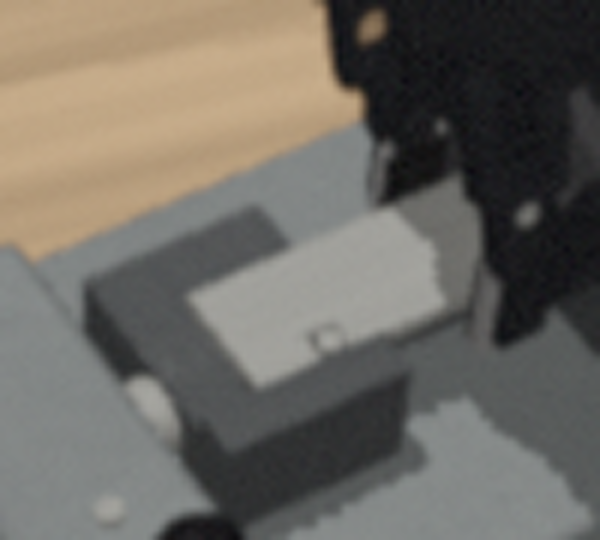

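View pics/w8z.png

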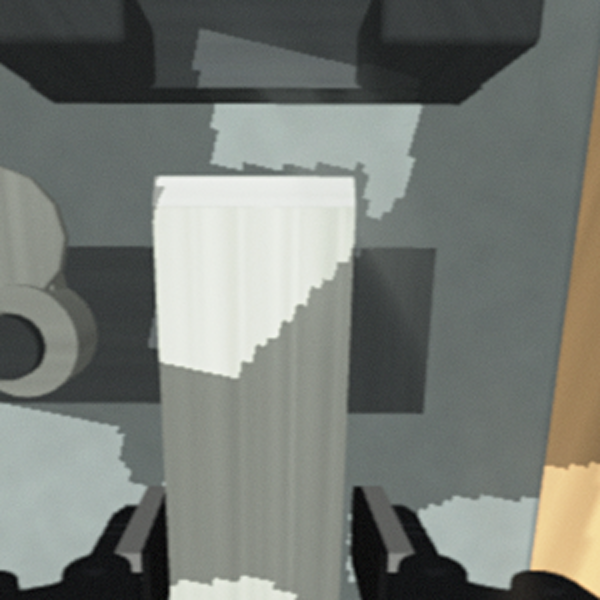

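```bash
python3 -m inch '[[[0,-0.002,0],[0,0,0],0.55],[[0,-0.003,0],[0,0,0],0.6],[[0,-0.003,0],[0,0,0],0.6],[[0,-0.003,-0.01],[0,0,0],0.6],[[0,-0.003,-0.03],[0,0,0],0.6],[[0,-0.003,-0.07],[0,0,0],0.6],[[0,-0.003,-0.11],[0,0,0],0.6],[[0,-0.003,-0.14],[0,0,0],0.6],[[-0.04,-0.003,-0.17],[0,0,0],0.6],[[-0.06,-0.003,-0.18],[0,0,0],0.6],[[-0.06,-0.003,-0.18],[0,0,0],0.6]]'
python3 - <<'E'
from ov import *
s=arm.state();print(s['tool_pos'],s['tcp_rot'],s['joints'],s['force'])
d=snap('wrist','wrist9');pickle.dump(d,open('wrist9.pkl','wb'))
draw(d,.6053,.1531,.2115,'ov9',(80,440,0,300),2)
print([(round(x['p'],2),np.round(x['uv'],1),toz(d,x['uv'],.083)) for x in cams.tip_of('cam_peg','wrist')[:2]])
E
```

```text
t: 21.2
tool_pos: [0.6179, 0.0986, 0.2192]
tcp_rot: [3.139, 0.0, 1.781]
force: [0.1, 0.7, -0.1]
width: 0.598
[0.61789459 0.09863803 0.2192072 ] [3.13930572e+00 1.83569921e-04 1.78123178e+00] [ 3.22307648e-02  2.28495764e-01  1.53988640e+00  2.29290873e-04
  1.37092724e+00 -1.78250165e-01] [ 0.07011297  0.71870285 -0.1192525 ]
[(0.58, array([139.9,  87.9]), array([0.4763868 , 0.16701606, 0.083     ]))]
```

View pics/ov9.png

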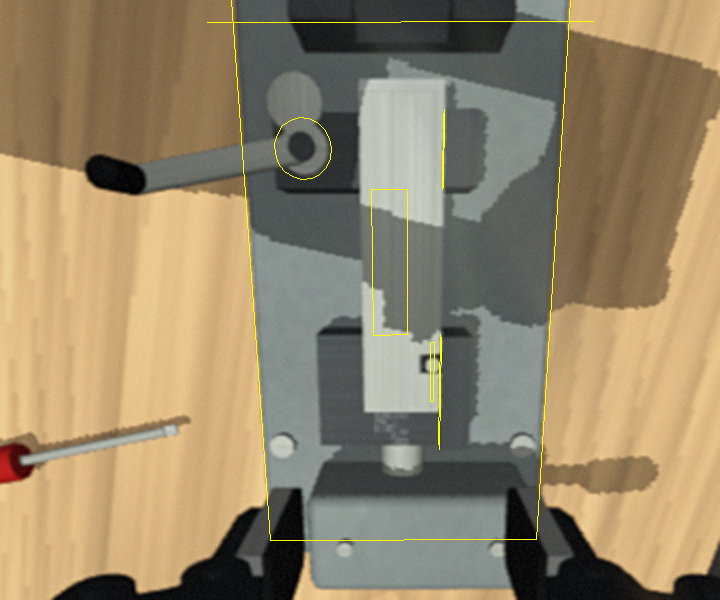

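```bash
python3 -m inch '[[[0.01,-0.012,0],[0,0,-0.12],0.3],[[0.025,-0.032,0],[0,0,-0.27],0.3],[[0.042,-0.055,0],[0,0,-0.43],0.3],[[0.06,-0.078,0.01],[0,0,-0.59],0.3],[[0.076,-0.098,0.025],[0,0,-0.75],0.3],[[0.089,-0.115,0.04],[0,0,-0.91],0.3],[[0.096,-0.1246,0.05],[0,0,-1.07],0.3],[[0.096,-0.1246,0.055],[0,0,-1.18],0.3],[[0.096,-0.1246,0.06],[0,0,-1.22],0.3],[[0.096,-0.1246,0.06],[0,0,-1.22],0.3]]'
python3 - <<'E'
from ov import *
s=arm.state();print(s['tool_pos'],s['tcp_rot'],s['joints'],s['force'])
for c in ['wrist','scene','side']:
    d=snap(c,c+'10');pickle.dump(d,open(c+'10.pkl','wb'))
    print(c,proj(d,s['tool_pos']),[(round(x['p'],2),np.round(x['uv'],1),toz(d,x['uv'],.083)) for x in cams.tip_of('cam_peg',c)[:2]])
E
```

```text
t: 22.55
tool_pos: [0.4733, 0.168, 0.1561]
tcp_rot: [-3.141, -0.004, 3.004]
force: [-0.5, -0.4, -0.2]
width: 0.3
[0.47332894 0.16799414 0.15605894] [-3.1407848  -0.00356739  3.00445132] [ 1.83671007e-01 -3.12215497e-03  1.91530217e+00  3.79741862e-04
  1.23305279e+00 -1.25011191e+00] [-0.46181729 -0.4485074  -0.21664918]
wrist [283.41593942 255.41475183] [(0.6, array([286.5, 219.1]), array([0.47723339, 0.17012924, 0.083     ]))]
scene [327.66957977  98.07210311] [(0.61, array([323.1, 133.5]), array([0.48281658, 0.1610981 , 0.083     ]))]
side [356.69823668 281.47710969] [(0.61, array([349.5, 307.1]), array([0.47702485, 0.15654561, 0.083     ])), (0.5, array([266.2, 293.3]), array([0.59822551, 0.17711419, 0.083     ]))]
```

View pics/wrist10.png

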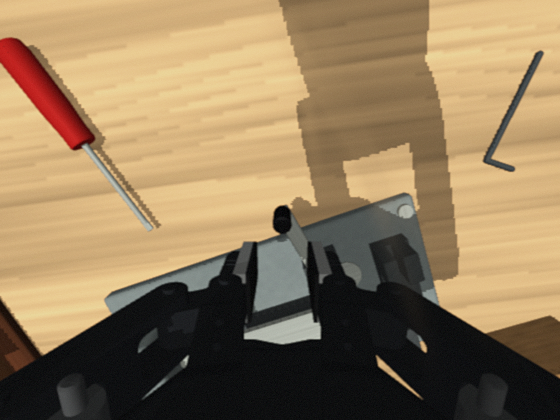

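View pics/side10.png

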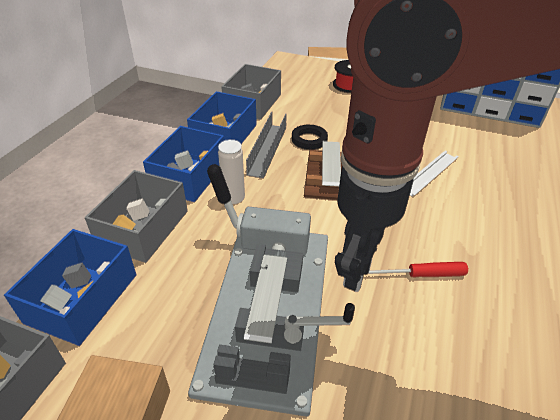

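Run:
```python
from ov import *
for c,cr,f in [('wrist',(230,340,170,280),5),('side',(310,390,270,350),6),('scene',(280,360,90,170),6)]:
    d=pickle.load(open(c+'10.pkl','rb'));u0,u1,v0,v1=cr
    im=cv2.resize(d['pixels'][v0:v1,u0:u1,::-1],None,fx=f,fy=f,interpolation=2)
    t=np.linspace(0,6.28,24)
    for z in (.067,.099):
        q=[(proj(d,(.4759+.007*np.cos(a),.1663+.007*np.sin(a),z))-[u0,v0]+.5)*f for a in t]
        cv2.polylines(im,[np.int32(q)],True,(0,255,255),1)
    cv2.imwrite('pics/pg'+c+'.png',im)
a=[cv2.resize(cv2.imread('pics/pg'+c+'.png'),(390,390)) for c in ('wrist','side')]
cv2.imwrite('pics/pg.png',np.hstack(a))
```

```text
(no output)
```

View pics/pg.png

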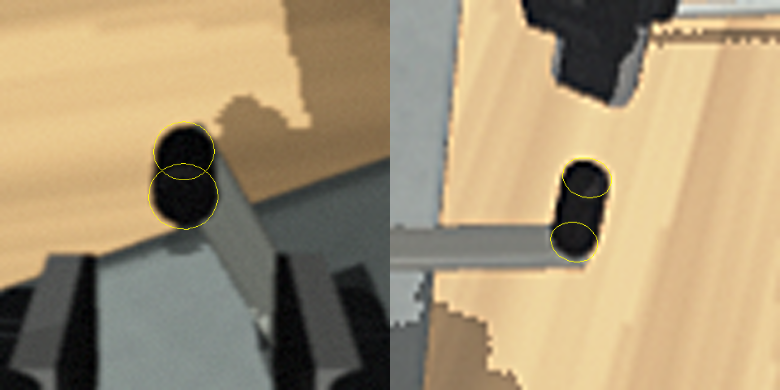

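```bash
python3 -m inch '[[[-0.003,-0.001,0.01],[0,0,0],0.3],[[-0.003,-0.001,0.03],[0,0,0],0.3],[[-0.003,-0.001,0.05],[0,0,0],0.3],[[-0.003,-0.001,0.065],[0,0,0],0.3],[[-0.003,-0.001,0.075],[0,0,0],0.3],[[-0.003,-0.001,0.08],[0,0,0],0.3],[[-0.003,-0.001,0.08],[0,0,0],0.3]]'
python3 - <<'E'
from ov import *
s=arm.state();print(s['force'])
d=snap('side','side11')
a=d['pixels'][230:350,280:420,::-1];cv2.imwrite('pics/s11z.png',cv2.resize(a,None,fx=4.5,fy=4.5,interpolation=2))
# arc plan in world
x0,y0,a0=.6053,.1531,.2115
piv=H(x0,y0,a0,[(-45,54,0)])[0]
for ph in [0,.2,.4,.6,.8,1.0,1.15,1.22,1.3]:
    th=np.radians(190)-ph; p=H(x0,y0,a0,[(-45+80*np.cos(th),54+80*np.sin(th),0)])[0]
    print(ph,np.round(p[:2],4),'tangent world deg',np.degrees(th+a0)-90)
E
```

```text
t: 23.72
tool_pos: [0.4779, 0.166, 0.0778]
tcp_rot: [-3.142, -0.0, 3.004]
force: [-0.5, -0.4, 0.3]
width: 0.3
[-0.49986287 -0.37984855  0.27947877]
0 [0.4759 0.1663] tangent world deg 112.11805736701692
0.2 [0.4713 0.1817] tangent world deg 100.65890146440046
0.4 [0.47   0.1976] tangent world deg 89.199745561784
0.6 [0.4718 0.2134] tangent world deg 77.74058965916754
0.8 [0.4767 0.2286] tangent world deg 66.28143375655105
1.0 [0.4846 0.2425] tangent world deg 54.822277853934594
1.15 [0.4922 0.2518] tangent world deg 46.22791092697227
1.22 [0.4962 0.2557] tangent world deg 42.21720636105647
1.3 [0.5011 0.2598] tangent world deg 37.63354400000989
```

View pics/s11z.png

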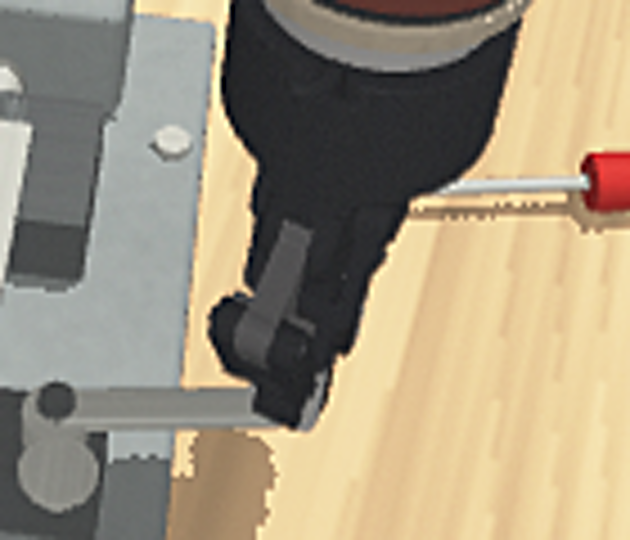

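```bash
cat > plan.py <<'E'
from ov import *
def plan(phs,off=.0058):
    s=arm.state();t=s['tool_pos'][:2];yaw=s['tcp_rot'][2]
    ex=np.array([np.cos(yaw),np.sin(yaw)]);ey=np.array([np.sin(yaw),-np.cos(yaw)])
    psi0=np.degrees(yaw)-90
    x0,y0,a0=.6053,.1531,.2115
    for ph in phs:
        th=np.radians(190)-ph;p=H(x0,y0,a0,[(-45+80*np.cos(th),54+80*np.sin(th),0)])[0][:2]
        psi=min(82.,np.degrees(th+a0)-90);e=np.array([np.cos(np.radians(psi)),np.sin(np.radians(psi))])
        g=p+off*e-t
        print(ph,'x %.4f y %.4f turnz %.3f'%(g@ex,g@ey,-np.radians(psi-psi0)))
E
python3 -c "
from plan import *
plan([0,.1,.2,.3,.4,.5,.6,.7,.8,.9,1.0])"
```

```text
0 x 0.0023 y 0.0058 turnz 0.002
0.1 x 0.0060 y 0.0129 turnz 0.002
0.2 x 0.0089 y 0.0204 turnz 0.002
0.3 x 0.0111 y 0.0281 turnz 0.002
0.4 x 0.0125 y 0.0359 turnz 0.002
0.5 x 0.0130 y 0.0439 turnz 0.002
0.6 x 0.0124 y 0.0519 turnz 0.076
0.7 x 0.0108 y 0.0597 turnz 0.176
0.8 x 0.0085 y 0.0674 turnz 0.276
0.9 x 0.0054 y 0.0748 turnz 0.376
1.0 x 0.0015 y 0.0818 turnz 0.476
```

```bash
python3 -m inch '[[[0.002,0.003,0],[0,0,0],0.3],[[0.003,0.007,0],[0,0,0],0.3],[[0.006,0.013,0],[0,0,0],0.3],[[0.009,0.02,0],[0,0,0],0.3],[[0.011,0.028,0],[0,0,0],0.3],[[0.0125,0.036,0],[0,0,0],0.3],[[0.013,0.044,0],[0,0,0],0.3],[[0.0125,0.052,0],[0,0,0.07],0.3]]'
python3 - <<'E'
from plan import *
s=arm.state();print(s['force'],s['torque'])
d=snap('side','side12')
a=d['pixels'][230:380,230:400,::-1];cv2.imwrite('pics/s12z.png',cv2.resize(a,None,fx=4,fy=4,interpolation=2))
plan([.7,.8,.9,1.0,1.1,1.15,1.2])
E
```

```text
t: 24.78
tool_pos: [0.4711, 0.219, 0.0773]
tcp_rot: [-3.139, -0.003, 2.933]
force: [-2.5, -4.3, 1.6]
width: 0.299
[-2.54845191 -4.32703668  1.62537814] [-0.59588237  0.51539307 -0.02010786]
0.7 x -0.0028 y 0.0076 turnz 0.102
0.8 x -0.0046 y 0.0154 turnz 0.202
0.9 x -0.0071 y 0.0230 turnz 0.302
1.0 x -0.0104 y 0.0303 turnz 0.402
1.1 x -0.0144 y 0.0373 turnz 0.502
1.15 x -0.0167 y 0.0406 turnz 0.552
1.2 x -0.0191 y 0.0438 turnz 0.602
```

View pics/s12z.png

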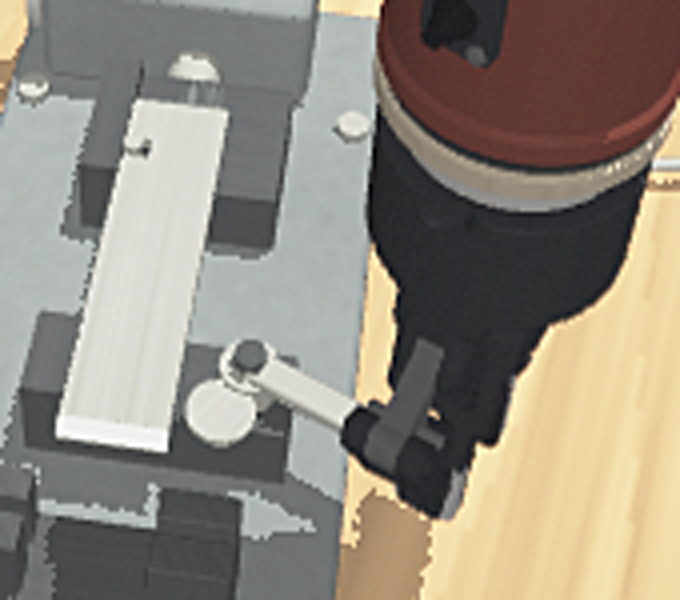

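Lever turned about 0.6 rad, steady ~5 N. Continue.

```bash
python3 -m inch '[[[-0.002,0.004,0],[0,0,0.05],0.3],[[-0.003,0.0085,0],[0,0,0.11],0.3],[[-0.0045,0.015,0],[0,0,0.2],0.3],[[-0.007,0.022,0],[0,0,0.29],0.3],[[-0.0095,0.028,0],[0,0,0.37],0.3],[[-0.012,0.033,0],[0,0,0.44],0.3],[[-0.0132,0.0355,0],[0,0,0.475],0.3]]'
python3 - <<'E'
from plan import *
s=arm.state();print(s['force'],s['torque'])
d=snap('side','side13')
a=d['pixels'][230:380,230:400,::-1];cv2.imwrite('pics/s13z.png',cv2.resize(a,None,fx=4,fy=4,interpolation=2))
plan([1.05,1.1,1.15,1.2,1.25])
E
```

```text
t: 25.7
tool_pos: [0.4913, 0.2513, 0.0771]
tcp_rot: [-3.139, -0.002, 2.459]
force: [-3.7, -3.1, 0.5]
width: 0.293
[-3.67366772 -3.08845757  0.51311675] [-0.39106944  0.59446572  0.00865227]
1.05 x 0.0000 y -0.0015 turnz -0.020
1.1 x -0.0003 y 0.0025 turnz 0.030
1.15 x -0.0008 y 0.0065 turnz 0.080
1.2 x -0.0015 y 0.0105 turnz 0.130
1.25 x -0.0024 y 0.0144 turnz 0.180
```

View pics/s13z.png

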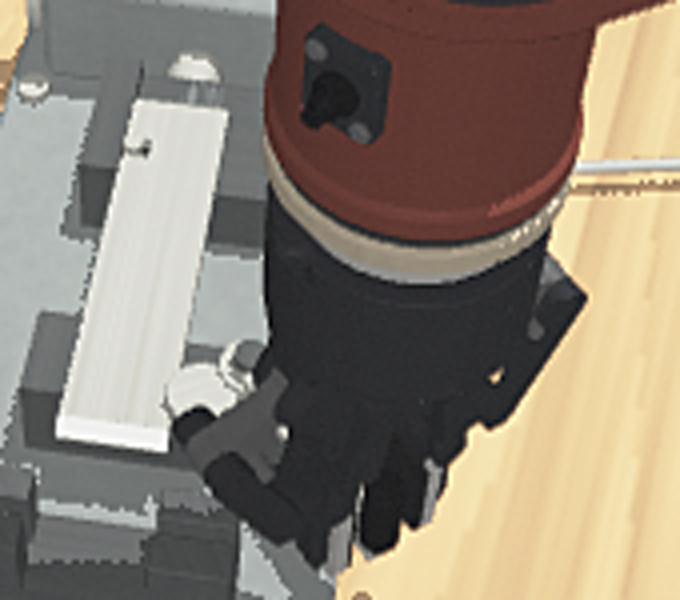

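```bash
python3 -m inch '[[[0,0.001,0],[0,0,0.013],0.3],[[-0.0002,0.002,0],[0,0,0.025],0.3],[[-0.0003,0.003,0],[0,0,0.038],0.3],[[-0.0004,0.004,0],[0,0,0.05],0.3],[[-0.0004,0.004,0],[0,0,0.05],0.3]]'; for i in 1 2 ; do python3 -m inch '[[[0,0.001,0],[0,0,0.0125],0.3],[[-0.0001,0.002,0],[0,0,0.025],0.3],[[-0.0001,0.002,0],[0,0,0.025],0.3]]' | grep -E 'pos|force'; done
```

```text
t: 26.38
tool_pos: [0.4958, 0.254, 0.0778]
tcp_rot: [-3.142, 0.0, 2.409]
force: [-4.4, -1.3, -2.0]
width: 0.3
tool_pos: [0.4974, 0.2554, 0.078]
force: [-2.5, -2.1, -2.7]
tool_pos: [0.4989, 0.2568, 0.078]
force: [-1.9, -2.2, -2.7]
```

```bash
python3 -c "
from plan import *
s=arm.state();print(np.linalg.norm(s['force'][:2]));plan([1.1,1.15,1.2,1.25])"
```

```text
2.896098286332426
1.1 x 0.0014 y -0.0065 turnz -0.069
1.15 x 0.0013 y -0.0025 turnz -0.019
1.2 x 0.0010 y 0.0015 turnz 0.031
1.25 x 0.0004 y 0.0055 turnz 0.081
```

```bash
for i in 1 2 3; do python3 -m inch '[[[0,0.0005,0],[0,0,0.006],0.3],[[0,0.001,0],[0,0,0.0125],0.3],[[0,0.001,0],[0,0,0.0125],0.3]]' | grep -E 'pos|force'; done
```

```text
tool_pos: [0.4995, 0.2575, 0.078]
force: [-0.5, -3.4, -2.3]
tool_pos: [0.5003, 0.2583, 0.0781]
force: [-0.9, -4.0, -0.8]
tool_pos: [0.5009, 0.259, 0.078]
force: [-0.8, -3.5, -0.7]
```

```bash
for i in 1 2; do python3 -m inch '[[[0,0.0005,0],[0,0,0.006],0.3],[[0,0.001,0],[0,0,0.0125],0.3],[[0,0.001,0],[0,0,0.0125],0.3]]' | grep -E 'pos|force'; done
python3 - <<'E'
from plan import *
plan([1.15,1.2,1.25,1.3])
for c,cr in [('side',(230,360,250,380)),('scene',(300,420,110,230))]:
    d=snap(c,c+'14');u0,u1,v0,v1=cr
    a=d['pixels'][v0:v1,u0:u1,::-1];cv2.imwrite('pics/14'+c+'.png',cv2.resize(a,(400,400),interpolation=2))
cv2.imwrite('pics/14.png',np.hstack([cv2.imread('pics/14side.png'),cv2.imread('pics/14scene.png')]))
E
```

```text
tool_pos: [0.5016, 0.2597, 0.078]
force: [-1.3, -3.6, -0.0]
tool_pos: [0.5022, 0.2603, 0.078]
force: [-0.3, -4.6, 1.1]
1.15 x 0.0007 y -0.0074 turnz -0.081
1.2 x 0.0007 y -0.0034 turnz -0.031
1.25 x 0.0004 y 0.0006 turnz 0.019
1.3 x -0.0001 y 0.0046 turnz 0.069
```

View pics/14.png

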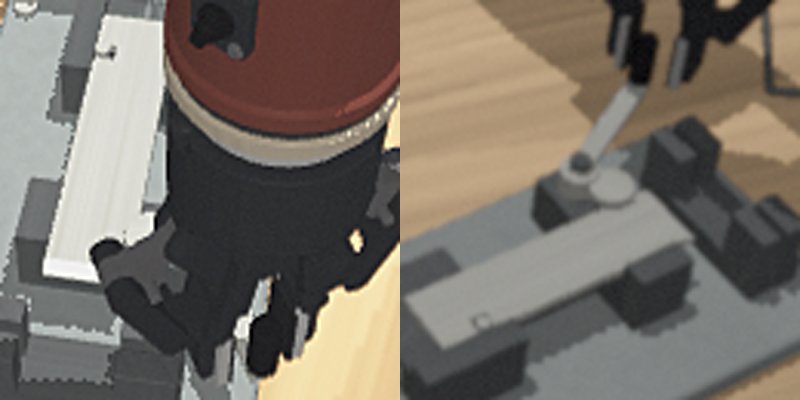

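```bash
for i in 1 2 3; do python3 -m inch '[[[0,0.0005,0],[0,0,0.006],0.3],[[0,0.001,0],[0,0,0.0125],0.3],[[0,0.001,0],[0,0,0.0125],0.3]]' | grep -E 'pos|force'; done
```

```text
tool_pos: [0.5029, 0.2609, 0.078]
force: [-1.3, -5.0, 0.6]
tool_pos: [0.5036, 0.2613, 0.0779]
force: [-1.6, -4.7, 1.6]
tool_pos: [0.5042, 0.2618, 0.0779]
force: [-2.4, -7.2, 2.4]
```

```bash
for i in 1; do python3 -m inch '[[[0,0.0005,0],[0,0,0.006],0.3],[[0,0.001,0],[0,0,0.0125],0.3],[[0,0.001,0],[0,0,0.0125],0.3]]' | grep -E 'pos|force'; done; python3 -c "
from plan import *
s=arm.state();yaw=s['tcp_rot'][2];f=s['force'];print(f[:2]@[np.sin(yaw),-np.cos(yaw)],f[:2]@[np.cos(yaw),np.sin(yaw)])
plan([1.2,1.25,1.3,1.35])"
```

```text
tool_pos: [0.5048, 0.2623, 0.0779]
force: [-2.4, -6.3, 2.6]
-5.853042890181967 -3.4345160216044097
1.2 x 0.0006 y -0.0067 turnz -0.081
1.25 x 0.0005 y -0.0026 turnz -0.031
1.3 x 0.0002 y 0.0014 turnz 0.019
1.35 x -0.0002 y 0.0053 turnz 0.069
```

```bash
for i in 1 2; do python3 -m inch '[[[0,0.0004,0],[0,0,0.006],0.3],[[0,0.0008,0],[0,0,0.01],0.3],[[0,0.0008,0],[0,0,0.01],0.3]]' | grep -E 'pos|force'; python3 -c "
from plan import *
s=arm.state();yaw=s['tcp_rot'][2];f=s['force'];print(f[:2]@[np.sin(yaw),-np.cos(yaw)],f[:2]@[np.cos(yaw),np.sin(yaw)])"; done
```

```text
tool_pos: [0.5053, 0.2626, 0.0778]
force: [-3.7, -8.2, 4.3]
-7.975862188236173 -4.109030283893917
tool_pos: [0.5058, 0.263, 0.0778]
force: [-3.8, -8.1, 3.6]
-7.960344394914207 -4.0815695870144335
```

```bash
python3 -m inch '[[[0,-0.002,0],[0,0,0],0.3],[[0,-0.005,0],[0,0,0],0.3],[[0,-0.0055,0],[0,0,0],0.3],[[0,-0.0055,-0.01],[0,0,0],0.3],[[0,-0.0055,-0.03],[0,0,0],0.3],[[0,-0.0055,-0.06],[0,0,0],0.3],[[0,-0.0055,-0.1],[0,0,0],0.3],[[0.02,-0.03,-0.13],[0,0,0],0.3],[[0.05,-0.07,-0.15],[0,0,0],0.3],[[0.08,-0.11,-0.16],[0,0,0],0.3],[[0.09,-0.13,-0.16],[0,0,0],0.3],[[0.09,-0.13,-0.16],[0,0,0],0.3]]'
python3 - <<'E'
from plan import *
for c,cr in [('side',(190,350,240,400)),('scene',(270,430,100,260))]:
    d=snap(c,c+'15');pickle.dump(d,open(c+'15.pkl','wb'));u0,u1,v0,v1=cr
    print(c,[(round(x['p'],2),np.round(x['uv'],1),toz(d,x['uv'],.083)) for x in cams.tip_of('cam_peg',c)[:1]])
    a=d['pixels'][v0:v1,u0:u1,::-1];cv2.imwrite('pics/15'+c+'.png',cv2.resize(a,(400,400),interpolation=2))
cv2.imwrite('pics/15.png',np.hstack([cv2.imread('pics/15side.png'),cv2.imread('pics/15scene.png')]))
E
```

```text
t: 32.85
tool_pos: [0.3481, 0.2564, 0.2399]
tcp_rot: [3.138, 0.001, 2.227]
force: [0.6, -0.4, -0.1]
width: 0.301
side []
scene [(0.85, array([372.8, 128.9]), array([0.49971535, 0.25537221, 0.083     ]))]
```

View pics/15.png

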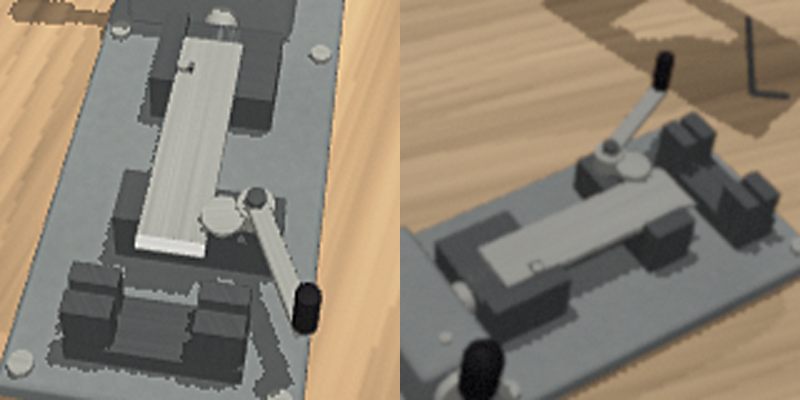

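Run:
```python
from plan import *
for c,cr,f in [('side',(250,350,300,400),4),('scene',(340,420,100,180),5)]:
    d=pickle.load(open(c+'15.pkl','rb'));u0,u1,v0,v1=cr
    im=cv2.resize(d['pixels'][v0:v1,u0:u1,::-1],None,fx=f,fy=f,interpolation=2)
    t=np.linspace(0,6.28,24)
    for ph,col in [(1.18,(255,0,0)),(1.22,(0,255,255)),(1.28,(0,0,255))]:
        th=np.radians(190)-ph;p=H(.6053,.1531,.2115,[(-45+80*np.cos(th),54+80*np.sin(th),0)])[0]
        for z in (.067,.099):
            q=[(proj(d,(p[0]+.007*np.cos(a),p[1]+.007*np.sin(a),z))-[u0,v0]+.5)*f for a in t]
            cv2.polylines(im,[np.int32(q)],True,col,1)
    cv2.imwrite('pics/p16'+c+'.png',im)
cv2.imwrite('pics/p16.png',np.hstack([cv2.imread('pics/p16side.png'),cv2.imread('pics/p16scene.png')]))
```

```text
(no output)
```

View pics/p16.png

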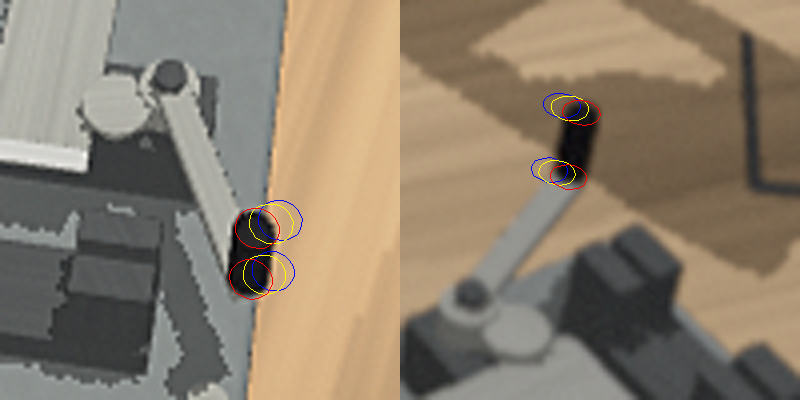

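```bash
python3 -m inch '[[[-0.02,0.008,0],[0,0,0.04],0.3],[[-0.06,0.024,0],[0,0,0.1],0.3],[[-0.105,0.043,0],[0,0,0.17],0.3],[[-0.15,0.061,0],[0,0,0.24],0.3],[[-0.195,0.08,0],[0,0,0.31],0.3],[[-0.24,0.098,0],[0,0,0.38],0.3],[[-0.27,0.11,0],[0,0,0.43],0.3],[[-0.289,0.118,0],[0,0,0.447],0.3],[[-0.289,0.118,0],[0,0,0.447],0.3]]'
python3 - <<'E'
from ov import *
d=snap('wrist','wrist17')
draw(d,.6053,.1531,.2115,'ov17',(130,430,0,270),2.2)
E
```

```text
t: 34.17
tool_pos: [0.6195, 0.0974, 0.2365]
tcp_rot: [-3.14, -0.0, 1.777]
force: [-0.8, 0.3, -1.1]
width: 0.302
```

View pics/ov17.png

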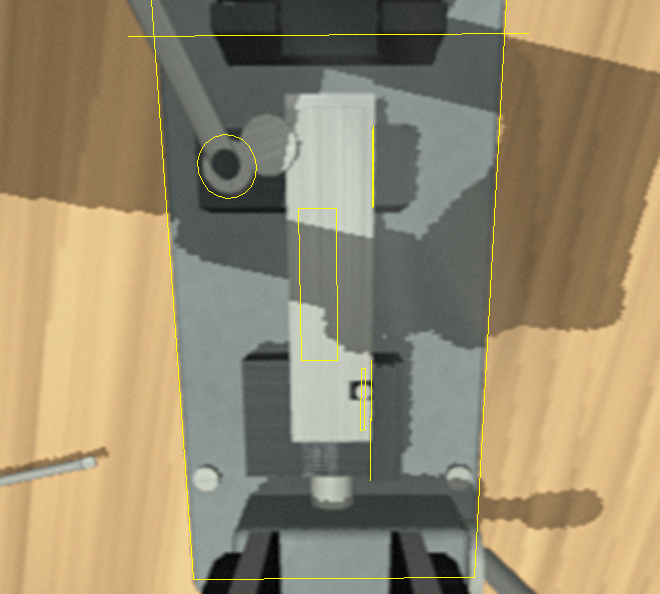

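The blade is flush along both fence lands, with the notch over the pin and the cam cap over the blade edge. The tool is clear of everything, so I'm handing in.

```bash
python3 -c "
from bench import order
print(order.hand_in())"
```

```text
the job is handed in; nothing more can be done
None
```

I seated the notched blade in the notcher, swung the cam lever onto it, let go and handed the job in at about 34 s.

- **Blade:** I took it from the rack and laid it flat about 11 mm short of the fence. I slid it in with the notch over the pin, let go of it, and pressed it against the fence with one finger. The highest sideways force I read was about 8 N. Readings came only at the end of each short move, so a brief peak in between could have been missed.
- **Cam lever:** I pushed it by the peg until the resistance rose from about 3 N to 8 N.

**Last checks:**
- The wrist picture showed the pin inside the notch, the blade's side along both parts of the fence, and the cam cap over the blade's edge.
- The tool was clear and read about 1 N.
- The blank was still on the rack in the last picture that showed it, before the cam was swung. I made no separate final check of the blank or the oil bottle, but the arm did not go near either after lifting the blade.

**One disagreement:** my estimate of the final lever angle is about 1.28 rad, slightly past the nominal 1.22. That could be error in my measurement, or the nose pressing a little more firmly than first touch.

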